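# Tidy the jeweller's bench: bur blocks to the ledge, tools into the tray

### The job

Clear the bur blocks out of the tool tray and stand them upright in a neat row on the ledge, one to a bay, long side running front to back, square and not overhanging. Then lay every hand tool flat in the tray, one to a compartment and about halfway along it, all handles towards the brass pull: the mallet in the wide compartment, the files and the brush in narrow ones. Leave everything else on the bench where it is; tools may get knocked or slip, so check your work.

Things in the scene. Friction and masses are not known exactly. Their poses are not given: they have to be found in the camera images.
- tray: fixed wooden tool tray, 210 (x) x 255 (y) x 24 high; floor 4 thick, walls 5, inside length 200. Four lengthwise compartments side by side: three narrow, 50 wide, and at +y one 80 wide. Lengthwise walls have a gap in the middle (x -40 to 40) for fingers. A flat brass pull (90 wide, 30 long) sticks out at the -x end. Origin: centre of the underside. In mm.
- tray_pull (a point): middle of the brass pull, 120 from the tray's centre towards its -x
- tray_narrow0 (a point): centre of the floor (top face) of narrow compartment 0, counted from the tray's -y side; axes as the tray's (x lengthwise, pull end at -x)
- tray_narrow1 (a point): centre of the floor (top face) of narrow compartment 1, counted from the tray's -y side; axes as the tray's (x lengthwise, pull end at -x)
- tray_narrow2 (a point): centre of the floor (top face) of narrow compartment 2, counted from the tray's -y side; axes as the tray's (x lengthwise, pull end at -x)
- tray_wide (a point): centre of the floor (top face) of the wide compartment; axes as the tray's
- ledge: fixed dark wooden ledge, 74 deep (x), 246 long (y), 12 high, with five light strips 6 wide, 44 long and 8 high across the middle of the top that part it into four bays side by side, each 54 wide (y) and 74 deep. Origin: centre of the underside.
- bay0 (a point): centre of bay 0 on the ledge's top face (12 above the bench), counted from the ledge's -y end; axes as the ledge's
- bay1 (a point): centre of bay 1 on the ledge's top face (12 above the bench), counted from the ledge's -y end; axes as the ledge's
- bay2 (a point): centre of bay 2 on the ledge's top face (12 above the bench), counted from the ledge's -y end; axes as the ledge's
- bay3 (a point): centre of bay 3 on the ledge's top face (12 above the bench), counted from the ledge's -y end; axes as the ledge's
- block0: Absent (None) in some runs. Bur block: wooden block 56 (x) x 42 (y) x 40 high with a grey top plate and short steel burs standing up to 20 above it (burs look only); at the start it stands in a tray compartment, long side along the tray. Origin: centre of the underside. All are alike.
- block1: Absent (None) in some runs. Bur block: wooden block 56 (x) x 42 (y) x 40 high with a grey top plate and short steel burs standing up to 20 above it (burs look only); at the start it stands in a tray compartment, long side along the tray. Origin: centre of the underside. All are alike.
- block2: Absent (None) in some runs. Bur block: wooden block 56 (x) x 42 (y) x 40 high with a grey top plate and short steel burs standing up to 20 above it (burs look only); at the start it stands in a tray compartment, long side along the tray. Origin: centre of the underside. All are alike.
- block3: Absent (None) in some runs. Bur block: wooden block 56 (x) x 42 (y) x 40 high with a grey top plate and short steel burs standing up to 20 above it (burs look only); at the start it stands in a tray compartment, long side along the tray. Origin: centre of the underside. All are alike.
- file0: Absent (None) in some runs. Flat hand file, 176 long: wooden handle 26 wide, 22 high from x = -88 to 12, dark steel blade 24 wide, 7 high from 12 to 88. Lies flat on its underside. Origin: middle of its length, at the underside; x runs along it away from the handle, z up; the handle end is at x = -88. Balances at x = -4.
- file1: Second flat hand file, just like file0. Absent (None) in some runs. 
- brush: Absent (None) in some runs. Bench brush, 176 long: wooden handle 26 wide, 22 high from x = -88 to 20, head with dark bristles 40 wide, 22 high from 20 to 88. Lies flat on its underside. Origin: middle of its length, at the underside; x runs along it away from the handle, z up; the handle end is at x = -88. Balances at x = 0.
- mallet: Absent (None) in some runs. Wooden mallet, 176 long: handle 26 wide, 22 high from x = -88 to 54, dark head 64 wide (y), 30 high from 54 to 88. Lies flat on its underside. Origin: middle of its length, at the underside; x runs along it away from the handle, z up; the handle end is at x = -88. Balances at about x = 15.
- jar: bystander: glass jar with a steel lid, 52 diameter, 75 high. Origin: centre of the underside.
- tin: bystander: small aluminium tin, 36 diameter, 30 high. Origin: centre of the underside.
- bottle: bystander: white plastic bottle with a green cap, 40 diameter, 100 high. Origin: centre of the underside.
- steel_slab: bystander: square steel bench slab 90 x 90 x 25. Origin: centre of the underside.
- white_box: bystander: small open white plastic box 100 x 70 x 35. Origin: centre of the underside.

How it is judged:
At the end, for the whole second after the job is handed in: Blocks present stand upright in ledge bays, within 15 mm front to back and 12 mm sideways of the bay centre, square within 0.2 rad. Tools present lie level on a compartment floor (mallet wide, others narrow), within 20 mm of its centre, along it within 0.2 rad, handle to the pull, at rest (((x of file0 in the frame of tray_narrow0 between -0.02 and 0.02 m and y of file0 in the frame of tray_narrow0 between -0.02 and 0.02 m and z of file0 in the frame of tray_narrow0 between -0.004 and 0.008 m) or (x of file0 in the frame of tray_narrow1 between -0.02 and 0.02 m and y of file0 in the frame of tray_narrow1 between -0.02 and 0.02 m and z of file0 in the frame of tray_narrow1 between -0.004 and 0.008 m) or (x of file0 in the frame of tray_narrow2 between -0.02 and 0.02 m and y of file0 in the frame of tray_narrow2 between -0.02 and 0.02 m and z of file0 in the frame of tray_narrow2 between -0.004 and 0.008 m)) and angle between file0's own x axis and vertical between 1.5 and 1.64 rad and angle between the x axis of each of file0, file1, brush, mallet and the x axis of tray, either way round below 0.2 rad and x of tray_pull in the frame of file0 below 0 m and linear speed of each of file0, file1, brush, mallet, block0, block1, block2, block3 below 0.02 m/s and ((x of file1 in the frame of tray_narrow0 between -0.02 and 0.02 m and y of file1 in the frame of tray_narrow0 between -0.02 and 0.02 m and z of file1 in the frame of tray_narrow0 between -0.004 and 0.008 m) or (x of file1 in the frame of tray_narrow1 between -0.02 and 0.02 m and y of file1 in the frame of tray_narrow1 between -0.02 and 0.02 m and z of file1 in the frame of tray_narrow1 between -0.004 and 0.008 m) or (x of file1 in the frame of tray_narrow2 between -0.02 and 0.02 m and y of file1 in the frame of tray_narrow2 between -0.02 and 0.02 m and z of file1 in the frame of tray_narrow2 between -0.004 and 0.008 m)) and angle between file1's own x axis and vertical between 1.5 and 1.64 rad and x of tray_pull in the frame of file1 below 0 m and ((x of brush in the frame of tray_narrow0 between -0.02 and 0.02 m and y of brush in the frame of tray_narrow0 between -0.02 and 0.02 m and z of brush in the frame of tray_narrow0 between -0.004 and 0.008 m) or (x of brush in the frame of tray_narrow1 between -0.02 and 0.02 m and y of brush in the frame of tray_narrow1 between -0.02 and 0.02 m and z of brush in the frame of tray_narrow1 between -0.004 and 0.008 m) or (x of brush in the frame of tray_narrow2 between -0.02 and 0.02 m and y of brush in the frame of tray_narrow2 between -0.02 and 0.02 m and z of brush in the frame of tray_narrow2 between -0.004 and 0.008 m)) and angle between brush's own x axis and vertical between 1.5 and 1.64 rad and x of tray_pull in the frame of brush below 0 m and x of mallet in the frame of tray_wide between -0.02 and 0.02 m and y of mallet in the frame of tray_wide between -0.02 and 0.02 m and z of mallet in the frame of tray_wide between -0.004 and 0.008 m and angle between mallet's own x axis and vertical between 1.5 and 1.64 rad and x of tray_pull in the frame of mallet below 0 m and ((x of block0 in the frame of bay0 between -0.015 and 0.015 m and y of block0 in the frame of bay0 between -0.012 and 0.012 m and z of block0 in the frame of bay0 between -0.004 and 0.006 m) or (x of block0 in the frame of bay1 between -0.015 and 0.015 m and y of block0 in the frame of bay1 between -0.012 and 0.012 m and z of block0 in the frame of bay1 between -0.004 and 0.006 m) or (x of block0 in the frame of bay2 between -0.015 and 0.015 m and y of block0 in the frame of bay2 between -0.012 and 0.012 m and z of block0 in the frame of bay2 between -0.004 and 0.006 m) or (x of block0 in the frame of bay3 between -0.015 and 0.015 m and y of block0 in the frame of bay3 between -0.012 and 0.012 m and z of block0 in the frame of bay3 between -0.004 and 0.006 m)) and angle between each of block0, block1, block2, block3's own z axis and vertical below 0.06 rad and angle between the x axis of each of block0, block1, block2, block3 and the x axis of ledge, either way round below 0.2 rad and ((x of block1 in the frame of bay0 between -0.015 and 0.015 m and y of block1 in the frame of bay0 between -0.012 and 0.012 m and z of block1 in the frame of bay0 between -0.004 and 0.006 m) or (x of block1 in the frame of bay1 between -0.015 and 0.015 m and y of block1 in the frame of bay1 between -0.012 and 0.012 m and z of block1 in the frame of bay1 between -0.004 and 0.006 m) or (x of block1 in the frame of bay2 between -0.015 and 0.015 m and y of block1 in the frame of bay2 between -0.012 and 0.012 m and z of block1 in the frame of bay2 between -0.004 and 0.006 m) or (x of block1 in the frame of bay3 between -0.015 and 0.015 m and y of block1 in the frame of bay3 between -0.012 and 0.012 m and z of block1 in the frame of bay3 between -0.004 and 0.006 m)) and ((x of block2 in the frame of bay0 between -0.015 and 0.015 m and y of block2 in the frame of bay0 between -0.012 and 0.012 m and z of block2 in the frame of bay0 between -0.004 and 0.006 m) or (x of block2 in the frame of bay1 between -0.015 and 0.015 m and y of block2 in the frame of bay1 between -0.012 and 0.012 m and z of block2 in the frame of bay1 between -0.004 and 0.006 m) or (x of block2 in the frame of bay2 between -0.015 and 0.015 m and y of block2 in the frame of bay2 between -0.012 and 0.012 m and z of block2 in the frame of bay2 between -0.004 and 0.006 m) or (x of block2 in the frame of bay3 between -0.015 and 0.015 m and y of block2 in the frame of bay3 between -0.012 and 0.012 m and z of block2 in the frame of bay3 between -0.004 and 0.006 m)) and ((x of block3 in the frame of bay0 between -0.015 and 0.015 m and y of block3 in the frame of bay0 between -0.012 and 0.012 m and z of block3 in the frame of bay0 between -0.004 and 0.006 m) or (x of block3 in the frame of bay1 between -0.015 and 0.015 m and y of block3 in the frame of bay1 between -0.012 and 0.012 m and z of block3 in the frame of bay1 between -0.004 and 0.006 m) or (x of block3 in the frame of bay2 between -0.015 and 0.015 m and y of block3 in the frame of bay2 between -0.012 and 0.012 m and z of block3 in the frame of bay2 between -0.004 and 0.006 m) or (x of block3 in the frame of bay3 between -0.015 and 0.015 m and y of block3 in the frame of bay3 between -0.012 and 0.012 m and z of block3 in the frame of bay3 between -0.004 and 0.006 m))); the robot touches nothing.
It fails at once if a bystander (jar, tin, bottle, steel slab or white box) was moved more than 40 mm (distance of any of jar, tin, bottle, steel_slab, white_box from where it was at the start of the episode above 0.04 m).
Of file0, file1, brush, mallet only 3 to 4 are there at a start; the rules pass over those that are not, and their reading is None.
Of block0, block1, block2, block3 only 3 to 4 are there at a start; the rules pass over those that are not, and their reading is None.
At some moment in a run one of file0, file1, brush, mallet may be knocked a few centimetres aside while the robot is not near it.
Once in a run the grip may slacken for a moment while it holds something.
It also fails if it takes over 210 s, if anything falls off the work surface, if the arm or the gripper's body presses on something with over 40 N, if the wrist force passes 120 N, or if a joint passes its speed limit or range.

### The arm

A 7-joint arm with a two-finger parallel gripper is mounted at the origin on the work surface. World frame = base frame: x ahead of the robot, y to its left, z up, the work surface at z = 0. Lengths are in m, angles in rad, forces in N, time in s.
With the tool pointing down it reaches from about 0.4 to 0.9 m from the base axis. Payload 5.5 kg.
Tool frame: the origin (TCP) lies at the very end of the fingers, on their centre line; the grasp point (between the pads) lies bot.grasp_offset behind it (bot.grasp_offset is the distance from the TCP to the grasp point, in m); x points along the fingers, z is the direction in which the jaws open and shut, and the axes are right-handed (so a half turn about x gives the same grasp; the last joint's range is limited). The gripper opens to 85 mm and grips with 20 to 120 N. Pads are 22 mm wide; open, the fingers measure 114 mm over their backs; the gripper's body (76 mm by 85 mm) begins 54 mm behind the grasp point. The pads swing forward as they close: fully open they stand 13 mm farther back than shut.
Start: joints at [1.51, 0.501, -0.427, 1.55, 0.221, 1.138, -0.21], TCP at [0.207, -0.616, 0.231] pointing down, gripper open.
Joint ranges: [-2.88, 2.88], [-0.31, 2.03], [-1.54, 1.56], [0.2, 2.42], [-1.41, 4.55], [0.19, 2.02], [-2.57, 2.57]. Speed limits (rad/s): [2.57, 2.57, 3.14, 3.14, 3.14, 3.14, 3.14].

### API

Orientations are given as a rotation vector (axis times angle).
In Python, from plant import bot gives the robot as it stands.
- The arm moves only by the tool servo_tool, never from a script. Its argument "targets" is a list of rows, each a list of 3 entries, a list of its own where there are three numbers: the shift along the tool's x, y, z in m, then the turn about the tool's x in degrees, then the finger opening in m, from 0 to 0.0854. In form: [[[dx, dy, dz], spin, gripper], ...]. A call has 1 to 5 rows; each row is the pose to reach, as a shift and turn from the pose commanded when the call began, along the tool's axes at that moment; what a row does not reach only later rows make up. A row lasts 1/12 s, in which the tool goes at most 41.7 mm and 7.16 degrees, less where a joint would pass 70% of its speed; a pose out of reach is approached as far as the arm can. A call with a gripper value outside its range is refused whole. The fingers move at their own pace and stop on an object; "squeeze" is the grip in N (left out, the last holds). Time passes only in rows, so rows that repeat a pose let the fingers close. It gives the time, the measured TCP pose, the force and the opening at its end, in the units of the state.
- bot.get_state(): the state, without advancing time (a new reading comes with each control period).
- bot.get_image(name): name is "side" or "top" or "wrist"; returns the picture (384x512x3 uint8, red, green, blue); there is no depth.
- bot.camera_info(name): a dict with "camera_matrix" (3x3 intrinsics, pixels), "origin" and "rotation" of the camera in the world. Camera axes: x right, y up, looking along -z (the intrinsics and any distortion apply to the point x, -y, -z); pixel columns grow to the right and rows downward; lengths in m; the calibration is good to about 2 mm. A picture is of the moment at which its call begins: read the wrist's pose just before it. camera_info takes no time and is no camera call; for the wrist camera it gives the pose at the moment of the call.
- bot.job_done(): hands the job in, once; it reports no verdict.
Trained networks look in the newest picture that a camera, given by its name, has taken for a name from the list of things; names that differ only in an ending like _2 or _b are one class to them, and where a whole thing is asked for, a point or a joint stands for the part that bears it (a point fixed in the world has none). Each returns a list of dicts, best first, with "score" (0 to 1); they miss things now and then, are a little off and sometimes report something else, mostly with a low value. They report only what shows in the picture. A call takes as long as a camera call.
- bot.boxes_of(camera, target): "centre" ([x, y, z] in m, in the coordinates of the camera as it stood for that picture, good to about 4 mm: the middle of the surface that is visible of it).
- bot.spot_point(camera, target): "centre" ([x, y, z] in m, in the coordinates of the camera as it stood for that picture, good to about 4 mm: a listed point, or the origin of a listed thing).
The state is a dict: "time_s": time; "joint_positions": joint angles; "qvel": joint speeds; "effort": joint torques, N m; "eef_pos": TCP position; "eef_rot": TCP orientation; "force": force on the tool from outside, world axes, zero at the start; "ft_torque": the same for the moment, N m; "width": opening from 0.0 (shut) to 1.0 (fully open).
Only numpy, scipy, OpenCV 4.12 (cv2) and the standard library are available. Lean on these libraries where they do the work, as an engineer would, in place of code of your own. Each camera call takes 0.05 s, during which the arm holds its last target.

## Working session

There is one attempt and no reset: what is moved stays moved. The work goes in short steps, Python scripts to look and compute and a tool call to move; the robot and the scene stay as the last step left them, time stands still between calls to the robot, and variables do not carry over. Pictures are saved under pics/ and viewed, and the job is handed in when it is done.

Besides the shell and the picture viewer there is one more tool, called after "Request:" as name(argument=value, ...), one argument or row to a line, values as JSON. servo_tool: Moves the arm, as the interface text tells. Its arguments: {"type":"object","properties":{"targets":{"type":"array"},"squeeze":{"type":"number"}},"required":["targets"]}

```bash
mkdir -p pics; ls
python3 - <<'E'
from plant import bot
import cv2,numpy as np
s=bot.get_state(); print(s['time_s'],s['eef_pos'],s['eef_rot'],s['width'],bot.grasp_offset,s['force'])
for n in ['side','top','wrist']:
    c=bot.camera_info(n); print(n,np.round(c['camera_matrix'],1).tolist(),np.round(c['origin'],3),np.round(c['rotation'],3).tolist(), c.keys())
    im=bot.get_image(n); cv2.imwrite(f'pics/{n}0.png',im[:,:,::-1])
E
```

```text
pics
0.0 [ 0.20653693 -0.61556974  0.23025187] [ 0.96860495  1.34677845 -0.96665761] 1.0007365716444705 0.0187 [ 0.30178485 -0.13824919 -0.24280692]
side [[353.5, 0.0, 252.5], [0.0, 353.5, 190.5], [0.0, 0.0, 1.0]] [0.115 0.5   0.915] [0.297, -0.813, -2.297] dict_keys(['camera_matrix', 'origin', 'rotation'])
top [[348.6, 0.0, 251.8], [0.0, 348.6, 186.3], [0.0, 0.0, 1.0]] [ 0.455 -0.039  1.111] [0.125, -0.106, -1.556] dict_keys(['camera_matrix', 'origin', 'rotation'])
wrist [[324.0, 0.0, 256.4], [0.0, 324.0, 191.1], [0.0, 0.0, 1.0]] [ 0.28  -0.59   0.373] [-0.269, 0.195, -1.236] dict_keys(['camera_matrix', 'origin', 'rotation'])
```

View pics/top0.png

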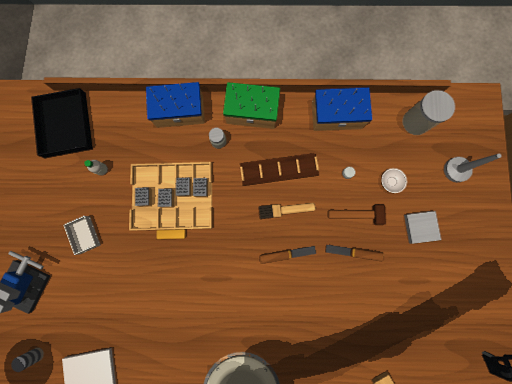

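View pics/side0.png

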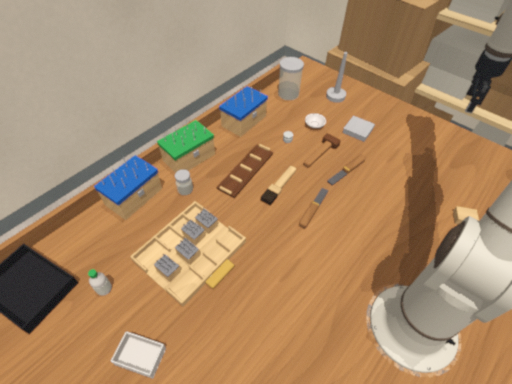

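View pics/wrist0.png

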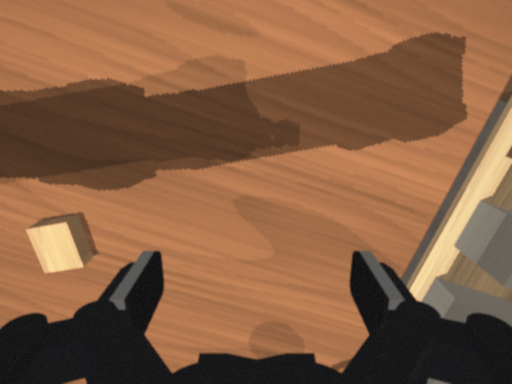

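```bash
cat > h.py <<'E'
from plant import bot
import cv2,numpy as np
from scipy.spatial.transform import Rotation as R
np.set_printoptions(precision=4,suppress=True)
def cam(n):
    c=bot.camera_info(n); return np.array(c['camera_matrix']),np.array(c['origin']),R.from_rotvec(c['rotation']).as_matrix()
def look(n,f=None):
    K,o,M=cam(n); im=bot.get_image(n)
    if f: cv2.imwrite('pics/'+f,im[:,:,::-1])
    return im,(K,o,M)
def pix2w(c,u,v,z):
    K,o,M=c; d=M@(np.array([1,-1,-1])*(np.linalg.inv(K)@[u,v,1])); return o+d*(z-o[2])/d[2]
def w2pix(c,p):
    K,o,M=c; q=M.T@(np.array(p)-o); q=K@(q*[1,-1,-1]); return q[:2]/q[2]
def net(c,n,t,kind='spot'):
    r=(bot.spot_point if kind=='spot' else bot.boxes_of)(n,t)
    return [(round(d['score'],2),c[1]+c[2]@np.array(d['centre'])) for d in r]
def st():
    s=bot.get_state(); M=R.from_rotvec(s['eef_rot']).as_matrix()
    print('t',round(s['time_s'],2),'tcp',s['eef_pos'],'toolx',M[:,0],'tooly',M[:,1],'jaw z',M[:,2],'jawang',np.degrees(np.arctan2(M[1,2],M[0,2])).round(2),'w',round(s['width'],3),'F',s['force']); return s,M
E
python3 - <<'E'
from h import *
st()
im,c=look('top')
for t in ['tray_pull','tray_narrow0','tray_narrow1','tray_narrow2','tray_wide','tray','ledge','bay0','bay1','bay2','bay3','block0','file0','file1','brush','mallet','jar','tin','bottle','steel_slab','white_box']:
    for s,p in net(c,'top',t)[:5]:
        print(t,s,p,w2pix(c,p).round(0))
st()
E
python3 - <<'E'
import cv2
im=cv2.imread('pics/top0.png')
cv2.imwrite('pics/c1.png',cv2.resize(im[140:275,115:390],None,fx=2.9,fy=2.9,interpolation=cv2.INTER_CUBIC))
E
```

```text
t 0.15 tcp [ 0.2066 -0.6157  0.2305] toolx [-0.0004  0.0014 -1.    ] tooly [0.948  0.3182 0.0001] jaw z [ 0.3182 -0.948  -0.0015] jawang -71.45 w 1.001 F [-0.4052 -0.2426 -0.4924]
tray_pull 0.63 [0.4619 0.2303 0.0144] [170. 235.]
tray_narrow0 0.72 [0.5879 0.1338 0.0049] [202. 195.]
tray_narrow0 0.66 [0.5913 0.1923 0.0025] [184. 194.]
tray_narrow0 0.62 [0.5816 0.241  0.0041] [169. 197.]
tray_narrow0 0.56 [ 0.6642 -0.0221  0.0111] [251. 172.]
tray_narrow0 0.53 [ 0.5473 -0.135   0.0032] [286. 209.]
tray_narrow1 0.72 [0.5879 0.1338 0.0049] [202. 195.]
tray_narrow1 0.66 [0.5913 0.1923 0.0025] [184. 194.]
tray_narrow1 0.62 [0.5816 0.241  0.0041] [169. 197.]
tray_narrow1 0.56 [ 0.6642 -0.0221  0.0111] [251. 172.]
tray_narrow1 0.53 [ 0.5473 -0.135   0.0032] [286. 209.]
tray_narrow2 0.72 [0.5879 0.1338 0.0049] [202. 195.]
tray_narrow2 0.66 [0.5913 0.1923 0.0025] [184. 194.]
tray_narrow2 0.62 [0.5816 0.241  0.0041] [169. 197.]
tray_narrow2 0.56 [ 0.6642 -0.0221  0.0111] [251. 172.]
tray_narrow2 0.53 [ 0.5473 -0.135   0.0032] [286. 209.]
tray_wide 0.84 [0.5849 0.318  0.0057] [145. 196.]
tray_wi
[... 1673 characters left out ...]
.5821 0.2407 0.0042] [169. 197.]
brush 0.7 [ 0.5454 -0.1352  0.0038] [286. 209.]
mallet 0.77 [ 0.533  -0.3475  0.0004] [353. 214.]
mallet 0.57 [0.6095 0.1383 0.0069] [201. 188.]
tin 0.58 [ 0.6671 -0.334   0.0035] [348. 172.]
tin 0.23 [0.6724 0.4638 0.0039] [102. 168.]
bottle 0.8 [0.669  0.4626 0.0051] [102. 169.]
bottle 0.5 [0.592  0.1353 0.0002] [202. 194.]
steel_slab 0.84 [ 0.4946 -0.5537  0.0007] [419. 227.]
white_box 0.85 [ 0.4556  0.5029 -0.0009] [ 85. 236.]
white_box 0.22 [ 0.546  -0.1334  0.0019] [286. 209.]
t 1.25 tcp [ 0.2069 -0.6162  0.2313] toolx [ 0.0001 -0.     -1.    ] tooly [0.948  0.3182 0.0001] jaw z [ 0.3182 -0.948   0.0001] jawang -71.44 w 1.001 F [ 0.0083 -0.8382 -0.0391]
```

View pics/c1.png

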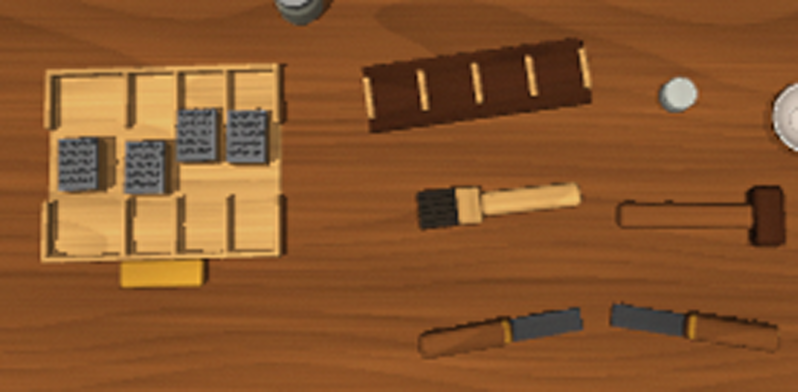

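Run:
```python
from h import *
c=cam('top')
def W(U,V,z): return pix2w(c,115+(U+.5)/2.9-.5,140+(V+.5)/2.9-.5,z)
def fit(pts,model,name):
    # 2D rigid fit
    P=np.array(pts)[:,:2];Q=np.array(model)
    pc=P.mean(0);qc=Q.mean(0)
    H=(Q-qc).T@(P-pc);a=np.arctan2(H[0,1]-H[1,0],H[0,0]+H[1,1])
    Rm=np.array([[np.cos(a),-np.sin(a)],[np.sin(a),np.cos(a)]]);t=pc-Rm@qc
    print(name,'pos',t,'yaw deg',np.degrees(a),'res mm',(1000*(P-(Q@Rm.T+t))).round(1).tolist())
    return t,a
fit([W(46,70,.024),W(281,64,.024),W(283,255,.024),W(42,259,.024)],[(.105,.1275),(.105,-.1275),(-.105,-.1275),(-.105,.1275)],'tray')
fit([W(363,70,.012),W(582,40,.012),W(591,101,.012),W(372,132,.012)],[(.037,.123),(.037,-.123),(-.037,-.123),(-.037,.123)],'ledge')
# blocks top plate corners z=.044
for p in [(78,165),(145,168),(198,136),(247,137)]: print('block',W(*p,.044+.01))
for n,a,b in [('brush h-end,head-end',(580,193),(418,211)),('mallet',(619,214),(784,216)),('fileL',(421,345),(582,319)),('fileR',(778,341),(611,313))]:
    A=W(*a,.012);B=W(*b,.012); print(n,A[:2],B[:2],'mid',((A+B)/2)[:2],'len',np.linalg.norm(A-B),'ang',np.degrees(np.arctan2(*(B-A)[1::-1])))
```

```text
tray pos [0.585 0.23 ] yaw deg 2.0471799189081237 res mm [[-1.2, 2.6], [-1.0, -1.6], [0.3, -2.3], [2.0, 1.3]]
ledge pos [ 0.6739 -0.1116] yaw deg 8.614143835301434 res mm [[-1.8, -0.6], [-2.2, -0.4], [2.1, 1.7], [1.9, -0.7]]
block [0.5759 0.3122 0.054 ]
block [0.5735 0.2411 0.054 ]
block [0.6082 0.1865 0.054 ]
block [0.6076 0.1345 0.054 ]
brush h-end,head-end [ 0.5561 -0.2235] [ 0.5345 -0.0475] mid [ 0.5453 -0.1355] len 0.1772477372531125 ang 96.99937769860075
mallet [ 0.5337 -0.2653] [ 0.5336 -0.4432] mid [ 0.5337 -0.3543] len 0.17793672239400385 ang -90.03317126339545
fileL [ 0.3917 -0.0521] [ 0.4212 -0.2237] mid [ 0.4065 -0.1379] len 0.1741414200553739 ang -80.25961737710912
fileR [ 0.4008 -0.4311] [ 0.4279 -0.2547] mid [ 0.4144 -0.3429] len 0.17850495233999267 ang 81.27571193888551
```

```bash
cat >> h.py <<'E'
def plan(*goals,pos=None,jaw=None,n=5):
    """goals: (x,y,z,jawdeg). prints tool-axis calls"""
    s=bot.get_state(); M=R.from_rotvec(s['eef_rot']).as_matrix()
    p=np.array(s['eef_pos']) if pos is None else np.array(pos,float)
    a=np.degrees(np.arctan2(M[1,2],M[0,2])) if jaw is None else jaw
    print('t',round(s['time_s'],1),'from',p,'jaw',round(a,1),'j7',round(s['joint_positions'][6],2),'j1',round(s['joint_positions'][0],2),'w',round(s['width'],3))
    for g in goals:
        while True:
            d=np.array(g[:3])-p; da=(g[3]-a+180)%360-180 if len(g)<5 else g[3]-a
            L=np.linalg.norm(d); k=max(L/.208,abs(da)/35)
            f=1 if k<=1 else 1/np.ceil(k)
            ar=np.radians(a); z=np.array([np.cos(ar),np.sin(ar),0]); x=np.array([0,0,-1.]); y=np.cross(z,x)
            m=d*f; loc=np.round([m@x,m@y,m@z],3); sp=round(-da*f,1)
            rows=int(np.ceil(max(L*f/.0417,abs(da*f)/7.16,1)))
            print('  ',loc.tolist(),sp,'rows',rows)
            p=p+x*loc[0]+y*loc[1]+z*loc[2]; a=a-sp
            if f==1: break
        print('  -> at',p,'jaw',round(a,1))
E
python3 -c "
from h import *
plan((.585,.17,.2,2))"
```

```text
t 1.2 from [ 0.2069 -0.6162  0.2313] jaw -71.4 j7 -0.21 j1 1.51 w 1.001
   [0.006, 0.122, -0.125] -14.7 rows 5
   [0.006, 0.149, -0.09] -14.7 rows 5
   [0.006, 0.167, -0.049] -14.7 rows 5
   [0.007, 0.175, -0.005] -14.7 rows 5
   [0.006, 0.17, 0.039] -14.6 rows 5
  -> at [0.5847 0.17   0.2003] jaw 2.0
```

Request:
servo_tool(
  targets=[
    [[0.006,0.122,-0.125],-14.7,0.085],
    [[0.006,0.122,-0.125],-14.7,0.085],
    [[0.006,0.122,-0.125],-14.7,0.085],
    [[0.006,0.122,-0.125],-14.7,0.085],
    [[0.006,0.122,-0.125],-14.7,0.085],
  ],
  squeeze=60,
)

```text
time_s: 1.67
eef_pos: [0.2871, -0.4516, 0.2254]
eef_rot: [0.768, 1.433, -0.763]
force: [-0.2, 0.7, 0.8]
width: 0.991
```

Request:
servo_tool(
  targets=[
    [[0.006,0.149,-0.09],-14.7,0.085],
    [[0.006,0.149,-0.09],-14.7,0.085],
    [[0.006,0.149,-0.09],-14.7,0.085],
    [[0.006,0.149,-0.09],-14.7,0.085],
    [[0.006,0.149,-0.09],-14.7,0.085],
  ],
)

```text
time_s: 2.08
eef_pos: [0.3612, -0.2951, 0.2197]
eef_rot: [0.568, 1.495, -0.566]
force: [-0.5, 0.6, 0.2]
width: 0.997
```

Request:
servo_tool(
  targets=[
    [[0.006,0.167,-0.049],-14.7,0.085],
    [[0.006,0.167,-0.049],-14.7,0.085],
    [[0.006,0.167,-0.049],-14.7,0.085],
    [[0.006,0.167,-0.049],-14.7,0.085],
    [[0.006,0.167,-0.049],-14.7,0.085],
  ],
)

```text
time_s: 2.5
eef_pos: [0.4365, -0.1382, 0.2142]
eef_rot: [0.369, 1.537, -0.365]
force: [-0.3, 0.5, 0.4]
width: 0.997
```

Request:
servo_tool(
  targets=[
    [[0.007,0.175,-0.005],-14.7,0.085],
    [[0.007,0.175,-0.005],-14.7,0.085],
    [[0.007,0.175,-0.005],-14.7,0.085],
    [[0.007,0.175,-0.005],-14.7,0.085],
    [[0.007,0.175,-0.005],-14.7,0.085],
  ],
)

```text
time_s: 2.92
eef_pos: [0.5118, 0.0205, 0.2072]
eef_rot: [0.171, 1.561, -0.163]
force: [-0.2, 1.2, 0.7]
width: 0.995
```

Request:
servo_tool(
  targets=[
    [[0.006,0.17,0.039],-14.6,0.085],
    [[0.006,0.17,0.039],-14.6,0.085],
    [[0.006,0.17,0.039],-14.6,0.085],
    [[0.006,0.17,0.039],-14.6,0.085],
    [[0.006,0.17,0.039],-14.6,0.085],
  ],
)

```text
time_s: 3.33
eef_pos: [0.5856, 0.1783, 0.2007]
eef_rot: [-0.027, 1.569, 0.038]
force: [-0.3, 1.1, 0.8]
width: 0.996
```

Run:
```python
from h import *
st()
im,c=look('wrist','w1.png')
for t in ['block0','tray_narrow0','tray_wide']:
    for s,p in net(c,'wrist',t)[:5]: print(t,s,p,w2pix(c,p).round(0))
```

```text
t 3.33 tcp [0.5856 0.1783 0.2007] toolx [ 0.0014  0.0064 -1.    ] tooly [-0.0414  0.9991  0.0064] jaw z [0.9991 0.0414 0.0016] jawang 2.37 w 0.996 F [-0.3022  1.081   0.8207]
block0 0.75 [0.6123 0.1395 0.0099] [280. 203.]
block0 0.75 [0.5804 0.3137 0.0048] [257.  26.]
block0 0.71 [0.6131 0.1958 0.0038] [283. 151.]
block0 0.61 [0.5762 0.2505 0.0027] [250.  95.]
tray_narrow0 0.91 [0.5876 0.1396 0.0047] [257. 200.]
tray_narrow0 0.57 [0.5845 0.1896 0.0006] [256. 155.]
```

View pics/w1.png

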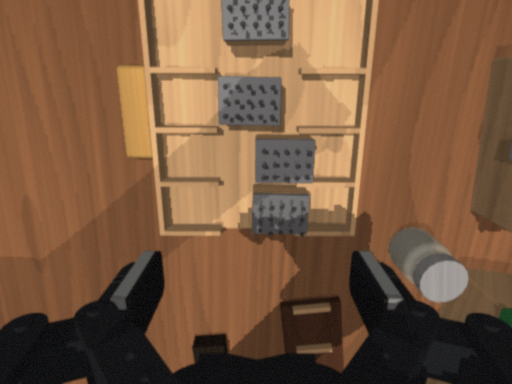

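```bash
python3 - <<'E'
from h import *
st()
im,c=look('wrist','w2.png')
E
python3 - <<'E'
import cv2
im=cv2.imread('pics/w2.png')
cv2.imwrite('pics/c2.png',cv2.resize(im[0:260,115:395],None,fx=2.3,fy=2.3,interpolation=cv2.INTER_CUBIC))
E
```

```text
t 3.53 tcp [0.5845 0.1689 0.1999] toolx [-0.0009 -0.0011 -1.    ] tooly [-0.0341  0.9994 -0.001 ] jaw z [ 0.9994  0.0341 -0.0009] jawang 1.95 w 0.999 F [ 0.5652 -0.0719 -0.5932]
```

View pics/c2.png

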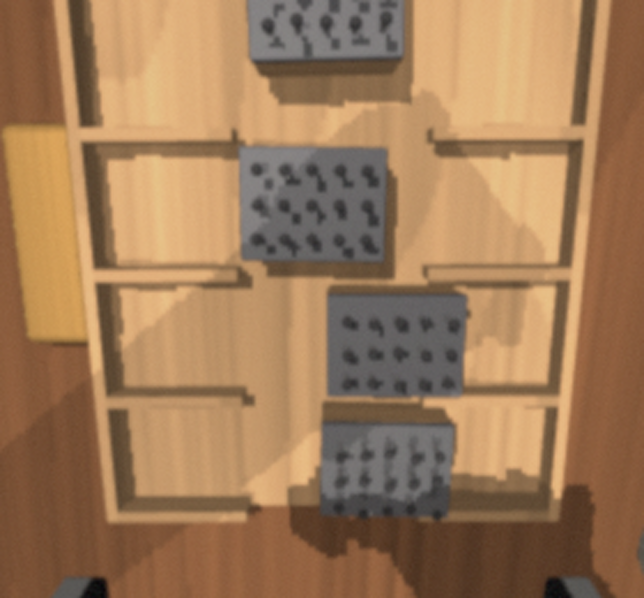

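```bash
cat >> h.py <<'E'
def fit(pts,model,name=''):
    P=np.array(pts)[:,:2];Q=np.array(model)[:,:2]
    pc=P.mean(0);qc=Q.mean(0)
    H=(Q-qc).T@(P-pc);a=np.arctan2(H[0,1]-H[1,0],H[0,0]+H[1,1])
    Rm=np.array([[np.cos(a),-np.sin(a)],[np.sin(a),np.cos(a)]]);t=pc-Rm@qc
    print(name,'pos',t,'yaw',np.degrees(a).round(2),'res mm',(1000*(P-(Q@Rm.T+t))).round(1).tolist()); return t,a
E
python3 - <<'E'
from h import *
c=cam('wrist')
W=lambda U,V,z: pix2w(c,115+(U+.5)/2.3-.5,(V+.5)/2.3-.5,z)
fit([W(108,520,.024),W(558,520,.024),W(236,136,.024),W(429,134,.024),W(240,275,.024),W(426,274,.024),W(246,398,.024)],
 [(-.105,-.1275),(.105,-.1275),(-.04,.040),(.04,.040),(-.04,-.015),(.04,-.015),(-.04,-.070)],'tray')
B=[(.028,.021),(.028,-.021),(-.028,-.021),(-.028,.021)]
fit([W(452,424,.044),W(447,517,.044),W(322,515,.044),W(322,424,.044)],B,'b n0')
fit([W(466,294,.044),W(464,396,.044),W(329,394,.044),W(328,294,.044)],B,'b n1')
fit([W(386,149,.044),W(386,262,.044),W(240,259,.044),W(240,149,.044)],B,'b n2')
E
```

```text
tray pos [0.5848 0.2327] yaw 2.03 res mm [[0.0, 0.5], [-0.4, 0.0], [1.4, -1.1], [-2.1, -0.7], [0.8, -0.2], [-1.2, -0.1], [1.4, 1.5]]
b n0 pos [0.6104 0.138 ] yaw 1.56 res mm [[-0.9, 0.0], [-0.7, -0.2], [0.9, 0.4], [0.7, -0.2]]
b n1 pos [0.6118 0.1921] yaw 2.1 res mm [[-1.1, -0.5], [0.3, -0.1], [0.5, 0.9], [0.3, -0.3]]
b n2 pos [0.5764 0.2449] yaw 1.39 res mm [[-0.8, -0.5], [0.6, 0.4], [-0.5, 1.0], [0.6, -0.9]]
```

```bash
python3 -c "
from h import *
plan((.610,.138,.05,2),(.610,.138,.011,2))"
```

```text
t 3.6 from [0.5846 0.1679 0.1999] jaw 1.9 j7 -0.69 j1 0.32 w 0.996
   [0.15, -0.031, 0.024] -0.1 rows 4
  -> at [0.6096 0.1377 0.0499] jaw 2.0
   [0.039, 0.0, 0.0] -0.0 rows 1
  -> at [0.6096 0.1377 0.0109] jaw 2.0
```

Request:
servo_tool(
  targets=[
    [[0.05,-0.031,0.024],0,0.085],
    [[0.09,-0.031,0.024],0,0.085],
    [[0.13,-0.031,0.024],0,0.085],
    [[0.15,-0.031,0.024],0,0.085],
    [[0.16,-0.031,0.024],0,0.085],
  ],
)

```text
time_s: 4.0
eef_pos: [0.6062, 0.1343, 0.0347]
eef_rot: [-0.027, 1.579, 0.02]
force: [-0.4, -1.3, -0.8]
width: 0.993
```

Request:
servo_tool(
  targets=[
    [[0.015,0,0],0,0.085],
    [[0.025,0,0],0,0.085],
    [[0.029,0,0],0,0.085],
    [[0.029,0,0],0,0.085],
    [[0.029,0,0],0,0.05],
  ],
)

```text
time_s: 4.42
eef_pos: [0.6107, 0.1404, 0.0129]
eef_rot: [-0.027, 1.568, 0.027]
force: [0.2, -0.8, -0.2]
width: 0.876
```

Request:
servo_tool(
  targets=[
    [[0,0,0],0,0.045],
    [[0,0,0],0,0.045],
    [[0,0,0],0,0.045],
    [[0,0,0],0,0.045],
    [[0,0,0],0,0.045],
  ],
)

```text
time_s: 4.83
eef_pos: [0.6111, 0.1405, 0.0132]
eef_rot: [-0.026, 1.568, 0.027]
force: [-1.2, 0.3, 5.9]
width: 0.645
```

Request:
servo_tool(
  targets=[
    [[-0.02,0,0],0,0.04],
    [[-0.05,0,0],0,0.04],
    [[-0.08,0,0],0,0.04],
    [[-0.1,0,0],0,0.04],
    [[-0.1,0,0],0,0.04],
  ],
)

```text
time_s: 5.25
eef_pos: [0.6127, 0.1413, 0.1167]
eef_rot: [-0.026, 1.563, 0.028]
force: [0.6, 0.3, -0.4]
width: 0.645
```

```bash
python3 -c "
from h import *
plan((.6875,-.199,.112,8.6))"
```

```text
t 5.2 from [0.6127 0.1413 0.1167] jaw 2.0 j7 -0.7 j1 0.31 w 0.645
   [0.002, -0.171, 0.032] -3.3 rows 5
   [0.003, -0.173, 0.021] -3.3 rows 5
  -> at [ 0.6874 -0.1988  0.1117] jaw 8.6
```

Request:
servo_tool(
  targets=[
    [[0.0,-0.03,0.005],-1,0.04],
    [[0.0,-0.07,0.013],-2,0.04],
    [[0.0,-0.11,0.02],-3,0.04],
    [[0.0,-0.145,0.027],-3.3,0.04],
    [[0.002,-0.171,0.032],-3.3,0.04],
  ],
)

```text
time_s: 5.67
eef_pos: [0.6478, -0.0352, 0.1086]
eef_rot: [-0.071, 1.57, 0.067]
force: [0.4, -0.2, -0.9]
width: 0.646
```

Request:
servo_tool(
  targets=[
    [[0.0,-0.04,0.005],-1,0.04],
    [[0.0,-0.08,0.01],-2,0.04],
    [[0.0,-0.12,0.015],-3.3,0.04],
    [[0.0,-0.155,0.019],-3.3,0.04],
    [[0.003,-0.173,0.021],-3.3,0.04],
  ],
)

```text
time_s: 6.08
eef_pos: [0.684, -0.2083, 0.1054]
eef_rot: [-0.115, 1.568, 0.109]
force: [0.2, -1.4, -1.5]
width: 0.642
```

Run:
```python
from h import *
bot.get_image('wrist')
st()
im,c=look('wrist','w3.png')
for t in ['bay0','ledge']:
    for s,p in net(c,'wrist',t)[:5]: print(t,s,p,w2pix(c,p).round(0))
```

```text
t 6.13 tcp [ 0.6836 -0.2115  0.1042] toolx [-0.0012 -0.0054 -1.    ] tooly [-0.1387  0.9903 -0.0052] jaw z [ 0.9903  0.1387 -0.002 ] jawang 7.97 w 0.648 F [ 1.0341 -3.9178 -1.5449]
bay0 0.95 [ 0.6912 -0.1969  0.0118] [270. 178.]
bay0 0.82 [ 0.681  -0.1385  0.013 ] [268.  96.]
ledge 0.88 [ 0.673  -0.1085 -0.0019] [263.  50.]
```

View pics/w3.png

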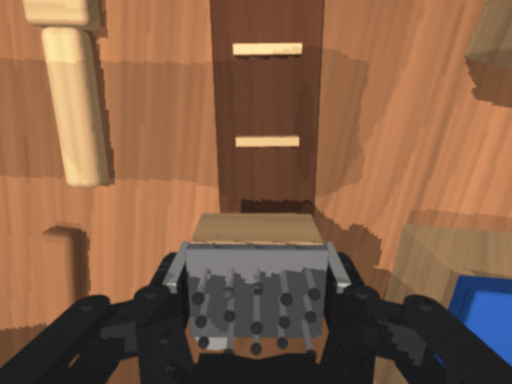

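```bash
cat > led.py <<'E'
from h import *
def bays(t,a):
    for i,y in enumerate([-.09,-.03,.03,.09]): print('bay',i,(t+np.array([-np.sin(a),np.cos(a)])*y))
E
python3 - <<'E'
from led import *
st()
im,c=look('wrist','w4.png')
W=lambda u,v:pix2w(c,u,v,.02)
t,a=fit([W(236,141),W(299,141),W(233,48),W(302,48)],[(-.022,-.06),(.022,-.06),(-.022,0),(.022,0)],'ledge')
bays(t,a)
im2=im[:240,150:400]; cv2.imwrite('pics/c4.png',cv2.resize(im2[:,:,::-1],None,fx=2.4,fy=2.4,interpolation=cv2.INTER_CUBIC))
E
```

```text
t 6.28 tcp [ 0.6834 -0.2004  0.1051] toolx [-0.0016  0.0011 -1.    ] tooly [-0.1476  0.9891  0.0013] jaw z [ 0.9891  0.1476 -0.0014] jawang 8.49 w 0.645 F [ 0.8235  0.2006 -1.3967]
ledge pos [ 0.6748 -0.0972] yaw 8.87 res mm [[-0.1, -0.0], [0.3, -0.2], [-0.5, 0.2], [0.2, 0.0]]
bay 0 [ 0.6887 -0.1861]
bay 1 [ 0.6795 -0.1268]
bay 2 [ 0.6702 -0.0675]
bay 3 [ 0.6609 -0.0083]
```

View pics/c4.png

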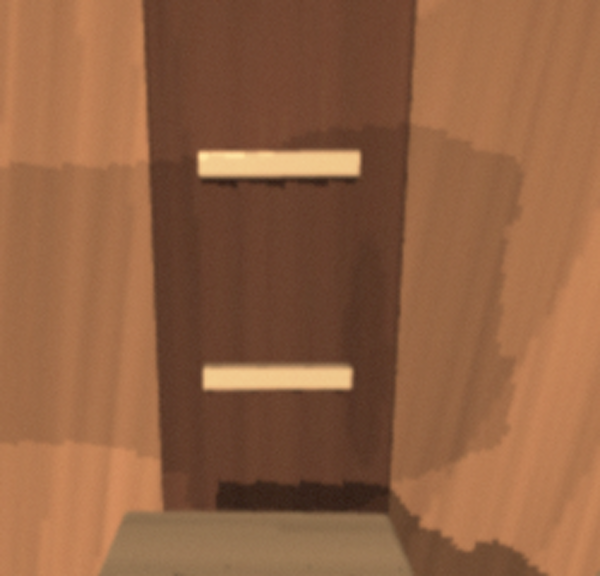

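Run:
```python
from led import *
c=cam('wrist')
W=lambda U,V:pix2w(c,150+(U+.5)/2.4-.5,(V+.5)/2.4-.5,.02)
t,a=fit([W(203,377),W(352,377),W(198,164),W(360,164)],[(-.022,-.06),(.022,-.06),(-.022,0),(.022,0)],'ledge')
bays(t,a)
plan((.6885,-.199,.05,8.6),(.6885,-.199,.024,8.6))
```

```text
ledge pos [ 0.6757 -0.1071] yaw 8.69 res mm [[-0.3, 0.2], [0.2, 0.2], [-0.3, -0.2], [0.3, -0.2]]
bay 0 [ 0.6893 -0.1961]
bay 1 [ 0.6803 -0.1367]
bay 2 [ 0.6712 -0.0774]
bay 3 [ 0.6622 -0.0181]
t 6.3 from [ 0.6837 -0.1986  0.1056] jaw 8.6 j7 -0.03 j1 0.74 w 0.646
   [0.056, -0.001, 0.005] 0.0 rows 2
  -> at [ 0.6888 -0.1989  0.0496] jaw 8.6
   [0.026, -0.0, -0.0] 0.0 rows 1
  -> at [ 0.6888 -0.1989  0.0236] jaw 8.6
```

```bash
cat >> h.py <<'E'
def tooloff(c,p,u,v,dz):
    """hit plane at z=tcp z+dz; return offset along tool y,z"""
    s=bot.get_state(); M=R.from_rotvec(s['eef_rot']).as_matrix(); q=pix2w(c,u,v,s['eef_pos'][2]+dz)-s['eef_pos']
    return np.array([q@M[:,1],q@M[:,2]])*1000
E
python3 - <<'E'
from h import *
im,c=look('wrist','w5.png')
for u,v in [(190,243),(325,243)]: print('top edge',tooloff(c,None,u,v,.031))
for u,v in [(202,214),(312,214)]: print('bot edge',tooloff(c,None,u,v,-.009))
cv2.imwrite('pics/c5.png',cv2.resize(im[190:384,130:390,::-1],None,fx=3,fy=3,interpolation=cv2.INTER_CUBIC))
E
```

```text
top edge [ 21.9832 -26.0733]
top edge [21.9443 25.416 ]
bot edge [ 17.8234 -28.1445]
bot edge [17.7738 27.1697]
```

View pics/c5.png

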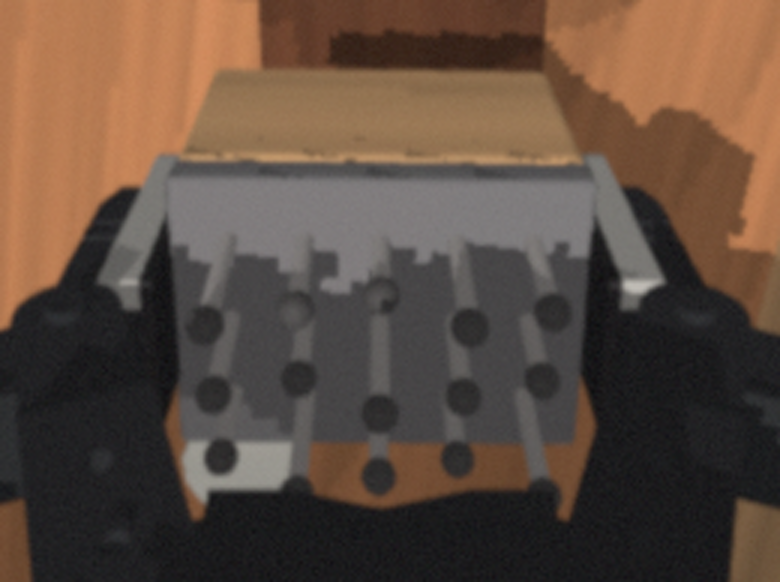

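Request:
servo_tool(
  targets=[
    [[0.02,0.003,0.005],0,0.04],
    [[0.045,0.004,0.006],0,0.04],
    [[0.06,0.004,0.006],0,0.04],
    [[0.07,0.004,0.006],0,0.04],
    [[0.07,0.004,0.006],0,0.04],
  ],
)

```text
time_s: 6.8
eef_pos: [0.6876, -0.1941, 0.0334]
eef_rot: [-0.118, 1.572, 0.12]
force: [0.4, -0.4, -1.6]
width: 0.647
```

Run:
```python
from h import *
bot.get_image('wrist'); plan((.6886,-.1955,.022,8.6))
im,c=look('wrist','w6.png')
cv2.imwrite('pics/c6.png',cv2.resize(im[60:384,90:430,::-1],None,fx=1.8,fy=1.8,interpolation=cv2.INTER_CUBIC))
```

```text
t 6.8 from [ 0.6886 -0.1946  0.0351] jaw 8.6 j7 -0.07 j1 0.7 w 0.643
   [0.013, -0.001, -0.0] 0.0 rows 1
  -> at [ 0.6888 -0.1956  0.0221] jaw 8.6
```

View pics/c6.png

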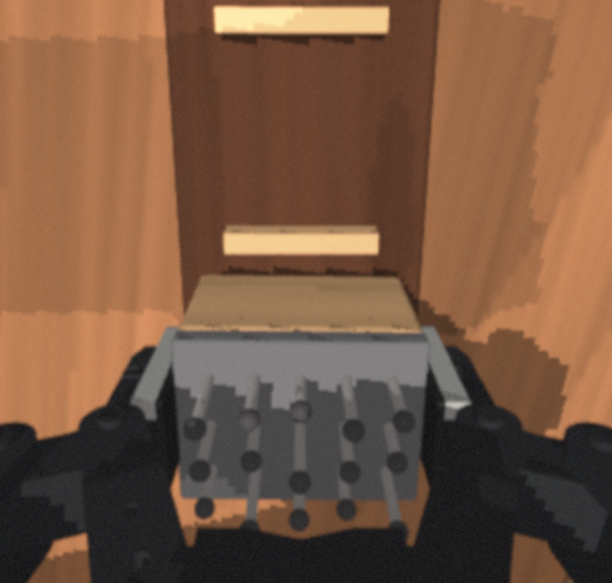

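Run:
```python
from h import *
c=cam('wrist')
a=pix2w(c,256,213.9,.026);b=pix2w(c,256,60+254/1.8,.020)
print(a,b)
e=(60+254/1.8)
l=pix2w(c,90+224/1.8,e,.02); r=pix2w(c,90+378/1.8,e,.02); bl=pix2w(c,90+203/1.8,213.9,.026); br=pix2w(c,90+398/1.8,213.9,.026)
print((l+r)/2,(bl+br)/2,np.linalg.norm(l-r),np.linalg.norm(bl-br))
```

```text
[ 0.6864 -0.1773  0.026 ] [ 0.6857 -0.1726  0.02  ]
[ 0.6863 -0.1725  0.02  ] [ 0.6869 -0.1772  0.026 ] 0.04467061592721493 0.05514163704836308
```

Request:
servo_tool(
  targets=[
    [[0.008,-0.001,0],0,0.04],
    [[0.013,-0.001,0],0,0.04],
    [[0.013,-0.001,0],0,0.04],
    [[0.013,-0.001,0],0,0.06],
    [[0.013,-0.001,0],0,0.085],
  ],
)

```text
time_s: 7.32
eef_pos: [0.6901, -0.1966, 0.0238]
eef_rot: [-0.117, 1.567, 0.117]
force: [0.1, 0.3, 0.1]
width: 0.83
```

Request:
servo_tool(
  targets=[
    [[0.0,0,0],0,0.085],
    [[0,0,0],0,0.085],
    [[0,0,0],0,0.085],
    [[-0.02,0,0],0,0.085],
    [[-0.06,0,0],0,0.085],
  ],
)

```text
time_s: 7.73
eef_pos: [0.6855, -0.1962, 0.0781]
eef_rot: [-0.115, 1.577, 0.12]
force: [-0.1, 0.1, 0.0]
width: 0.991
```

Request:
servo_tool(
  targets=[
    [[-0.03,0,0],0,0.085],
    [[-0.03,0.04,-0.005],0,0.085],
    [[-0.03,0.08,-0.01],0,0.085],
    [[-0.03,0.11,-0.013],0,0.085],
    [[-0.03,0.13,-0.015],0,0.085],
  ],
)

```text
time_s: 8.15
eef_pos: [0.6546, -0.0653, 0.1143]
eef_rot: [-0.119, 1.567, 0.122]
force: [-0.5, 0.7, 0.6]
width: 1.0
```

Run:
```python
from h import *
bot.get_image('wrist'); plan((.612,.1935,.06,2))
im,c=look('top')
cv2.imwrite('pics/c7.png',cv2.resize(im[140:275,115:390,::-1],None,fx=2.9,fy=2.9,interpolation=cv2.INTER_CUBIC))
```

```text
t 8.2 from [ 0.6539 -0.0607  0.1145] jaw 9.1 j7 -0.25 j1 0.62 w 0.993
   [0.027, 0.129, -0.001] 3.5 rows 4
   [0.028, 0.128, -0.008] 3.6 rows 4
  -> at [0.6122 0.1932 0.0595] jaw 2.0
```

View pics/c7.png

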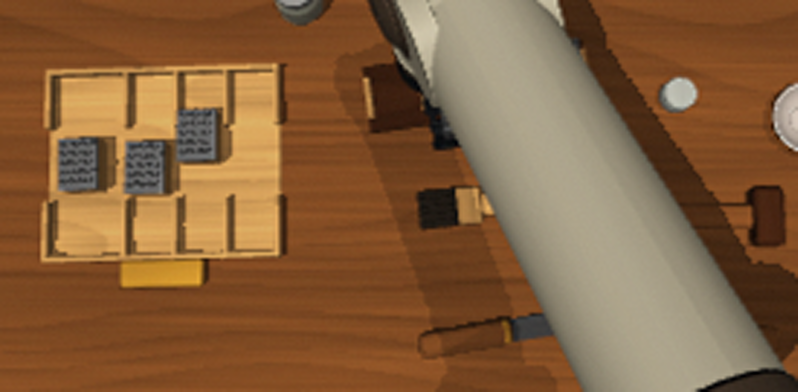

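Request:
servo_tool(
  targets=[
    [[0.0,0.03,0],2,0.085],
    [[0.0,0.07,0],3.5,0.085],
    [[0.01,0.1,0],3.5,0.085],
    [[0.02,0.12,-0.001],3.5,0.085],
    [[0.027,0.129,-0.001],3.5,0.085],
  ],
)

```text
time_s: 8.67
eef_pos: [0.6346, 0.0611, 0.0862]
eef_rot: [-0.071, 1.569, 0.074]
force: [-0.5, 0.7, 0.7]
width: 0.994
```

Request:
servo_tool(
  targets=[
    [[0.0,0.03,0],2,0.085],
    [[0.0,0.07,-0.004],3.6,0.085],
    [[0.01,0.1,-0.008],3.6,0.085],
    [[0.01,0.12,-0.008],3.6,0.085],
    [[0.01,0.13,-0.008],3.6,0.085],
  ],
)

```text
time_s: 9.08
eef_pos: [0.6154, 0.1886, 0.076]
eef_rot: [-0.021, 1.571, 0.023]
force: [-1.0, -0.2, 0.0]
width: 0.997
```

Run:
```python
from h import *
bot.get_image('wrist');bot.get_image('wrist');plan((.612,.193,.011,2))
im,c=look('wrist','w8.png')
for s,p in net(c,'wrist','block0')[:5]: print(s,p,w2pix(c,p).round(0))
```

```text
t 9.2 from [0.6164 0.1871 0.0765] jaw 1.6 j7 -0.79 j1 0.2 w 0.995
   [0.065, 0.006, -0.004] -0.4 rows 2
  -> at [0.6122 0.193  0.0115] jaw 2.0
0.89 [0.5765 0.2479 0.0035] [199. 115.]
0.57 [0.6114 0.1974 0.0015] [251. 190.]
```

View pics/w8.png

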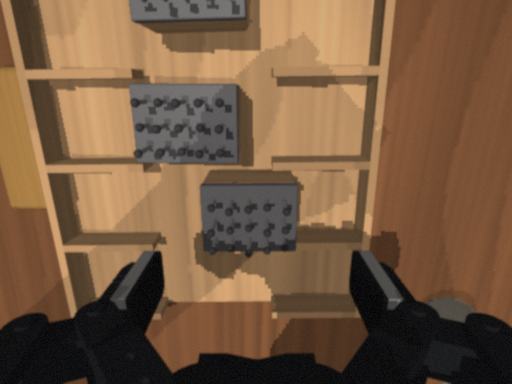

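Run:
```python
from h import *
c=cam('wrist')
B=[(.028,.021),(.028,-.021),(-.028,-.021),(-.028,.021)]
fit([pix2w(c,u,v,.044) for u,v in [(298,182),(296,249),(204,252),(202,184)]],B)
fit([pix2w(c,u,v,.044) for u,v in [(238,84),(238,164),(134,163),(130,84)]],B)
plan((.612,.193,.011,2))
```

```text
pos [0.6128 0.1898] yaw 2.23 res mm [[-0.5, 0.4], [-0.7, 0.3], [-0.2, -0.8], [1.4, 0.1]]
 pos [0.5774 0.2423] yaw 0.27 res mm [[0.2, 0.4], [0.2, 0.4], [-1.2, -0.1], [0.8, -0.6]]
t 9.3 from [0.6172 0.1833 0.0762] jaw 1.3 j7 -0.79 j1 0.21 w 0.994
   [0.065, 0.01, -0.005] -0.7 rows 2
  -> at [0.612  0.1932 0.0112] jaw 2.0
```

Request:
servo_tool(
  targets=[
    [[0.03,0.008,-0.005],-0.7,0.085],
    [[0.045,0.008,-0.005],-0.7,0.085],
    [[0.055,0.008,-0.005],-0.7,0.085],
    [[0.055,0.008,-0.005],-0.7,0.085],
    [[0.055,0.008,-0.005],-0.7,0.085],
  ],
)

```text
time_s: 9.7
eef_pos: [0.6109, 0.1923, 0.0207]
eef_rot: [-0.029, 1.572, 0.027]
force: [-0.0, 0.0, 0.6]
width: 0.991
```

Run:
```python
from h import *
plan((.612,.191,.011,2))
```

```text
t 9.7 from [0.6109 0.1923 0.0207] jaw 2.1 j7 -0.83 j1 0.16 w 0.991
   [0.01, -0.001, 0.001] 0.1 rows 1
  -> at [0.6119 0.1914 0.0107] jaw 2.0
```

Request:
servo_tool(
  targets=[
    [[0.01,-0.001,0.001],0,0.085],
    [[0.01,-0.001,0.001],0,0.085],
    [[0.01,-0.001,0.001],0,0.05],
    [[0.01,-0.001,0.001],0,0.04],
    [[0.01,-0.001,0.001],0,0.04],
  ],
)

```text
time_s: 10.12
eef_pos: [0.6125, 0.1933, 0.0123]
eef_rot: [-0.029, 1.569, 0.03]
force: [1.9, 1.3, -0.2]
width: 0.646
```

Request:
servo_tool(
  targets=[
    [[0,0,0],0,0.04],
    [[0,0,0],0,0.04],
    [[0,0,0],0,0.04],
    [[-0.01,0,0],0,0.04],
    [[-0.03,0,0],0,0.04],
  ],
)

```text
time_s: 10.53
eef_pos: [0.6094, 0.1918, 0.0392]
eef_rot: [-0.031, 1.576, 0.028]
force: [0.1, -0.8, -1.2]
width: 0.647
```

Request:
servo_tool(
  targets=[
    [[-0.03,0,0],0,0.04],
    [[-0.055,0,0],0,0.04],
    [[-0.07,0,0],0,0.04],
    [[-0.07,0,0],0,0.04],
    [[-0.07,0,0],0,0.04],
  ],
)

```text
time_s: 10.95
eef_pos: [0.6121, 0.1927, 0.1118]
eef_rot: [-0.03, 1.569, 0.029]
force: [-0.4, 0.3, -1.5]
width: 0.645
```

Run:
```python
from h import *
plan((.6795,-.138,.09,8.6),(.6795,-.138,.04,8.6))
```

```text
t 10.9 from [0.6121 0.1927 0.1118] jaw 2.1 j7 -0.77 j1 0.21 w 0.645
   [0.011, -0.167, 0.027] -3.2 rows 5
   [0.011, -0.167, 0.019] -3.3 rows 5
  -> at [ 0.6798 -0.1376  0.0898] jaw 8.6
   [0.05, -0.0, -0.0] 0.0 rows 2
  -> at [ 0.6798 -0.1376  0.0398] jaw 8.6
```

Request:
servo_tool(
  targets=[
    [[0.0,-0.03,0.005],-1,0.04],
    [[0.0,-0.07,0.011],-2,0.04],
    [[0.0,-0.11,0.018],-3.2,0.04],
    [[0.005,-0.145,0.024],-3.2,0.04],
    [[0.011,-0.167,0.027],-3.2,0.04],
  ],
)

```text
time_s: 11.37
eef_pos: [0.6449, 0.0205, 0.0978]
eef_rot: [-0.072, 1.572, 0.067]
force: [0.5, -0.3, -1.1]
width: 0.647
```

Request:
servo_tool(
  targets=[
    [[0.0,-0.04,0.005],-1,0.04],
    [[0.0,-0.08,0.01],-2,0.04],
    [[0.0,-0.12,0.014],-3.3,0.04],
    [[0.005,-0.15,0.018],-3.3,0.04],
    [[0.011,-0.167,0.019],-3.3,0.04],
  ],
)

```text
time_s: 11.78
eef_pos: [0.6787, -0.1443, 0.0866]
eef_rot: [-0.116, 1.57, 0.112]
force: [-0.1, -0.9, -1.7]
width: 0.642
```

Request:
servo_tool(
  targets=[
    [[0.02,0,0],0,0.04],
    [[0.04,0,0],0,0.04],
    [[0.05,0,0],0,0.04],
    [[0.05,0,0],0,0.04],
    [[0.05,0,0],0,0.04],
  ],
)

```text
time_s: 12.2
eef_pos: [0.6785, -0.1358, 0.0379]
eef_rot: [-0.119, 1.57, 0.121]
force: [0.1, 0.4, -0.3]
width: 0.644
```

Run:
```python
from h import *
bot.get_image('wrist')
plan((.6795,-.136,.021,8.6))
im,c=look('wrist','w9.png')
cv2.imwrite('pics/c9.png',cv2.resize(im[60:384,90:430,::-1],None,fx=1.8,fy=1.8,interpolation=cv2.INTER_CUBIC))
```

```text
t 12.2 from [ 0.6796 -0.136   0.0393] jaw 8.7 j7 -0.17 j1 0.65 w 0.643
   [0.018, 0.0, -0.0] 0.1 rows 1
  -> at [ 0.6796 -0.136   0.0213] jaw 8.6
```

View pics/c9.png

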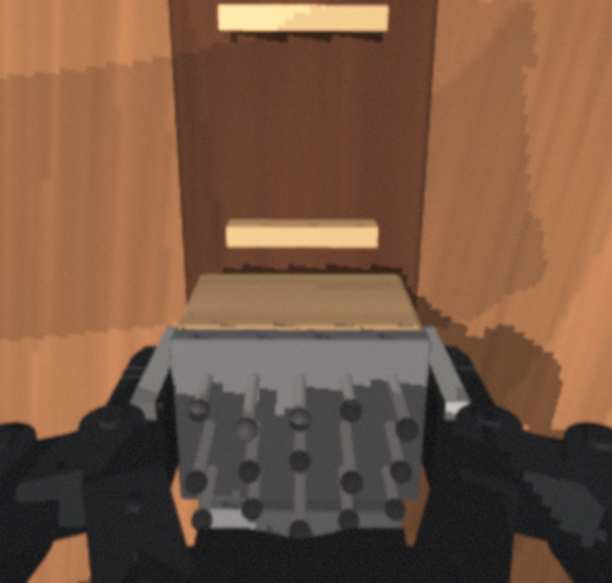

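```bash
cat >> h.py <<'E'
def gap(sl,sr,sv,bl,br,bv,s=1.8,ox=90,oy=60):
    c=cam('wrist'); st_=bot.get_state(); zb=st_['eef_pos'][2]-.009
    M=R.from_rotvec(st_['eef_rot']).as_matrix()
    f=lambda u,v,z:pix2w(c,ox+(u+.5)/s-.5,oy+(v+.5)/s-.5,z)
    S=(f(sl,sv,.02)+f(sr,sv,.02))/2; Bm=(f(bl,bv,zb)+f(br,bv,zb))/2
    d=S-Bm; print('gap y mm',1000*d@M[:,1],'dz(strip ahead of block, tool z) mm',1000*d@M[:,2],'zb',zb,'->lower',zb-.012)
E
python3 - <<'E'
from h import *
gap(227,377,247,203,398,276)
E
```

```text
gap y mm 4.768972690499046 dz(strip ahead of block, tool z) mm 0.4457493819723101 zb 0.031127539078737852 ->lower 0.019127539078737852
```

Request:
servo_tool(
  targets=[
    [[0.01,-0.001,0],0,0.04],
    [[0.017,-0.001,0],0,0.04],
    [[0.018,-0.001,0],0,0.04],
    [[0.018,-0.001,0],0,0.06],
    [[0.018,-0.001,0],0,0.085],
  ],
)

```text
time_s: 12.72
eef_pos: [0.6799, -0.1383, 0.0215]
eef_rot: [-0.119, 1.567, 0.119]
force: [0.3, -0.6, -0.2]
width: 0.825
```

Request:
servo_tool(
  targets=[
    [[0.0,0,0],0,0.085],
    [[0,0,0],0,0.085],
    [[0,0,0],0,0.085],
    [[-0.02,0,0],0,0.085],
    [[-0.06,0,0],0,0.085],
  ],
)

```text
time_s: 13.13
eef_pos: [0.6755, -0.1385, 0.0764]
eef_rot: [-0.117, 1.577, 0.121]
force: [-0.2, -0.3, 0.5]
width: 0.999
```

Request:
servo_tool(
  targets=[
    [[-0.02,0.01,0],0,0.085],
    [[-0.03,0.04,-0.005],0,0.085],
    [[-0.03,0.08,-0.01],0,0.085],
    [[-0.03,0.11,-0.013],0,0.085],
    [[-0.03,0.11,-0.015],0,0.085],
  ],
)

```text
time_s: 13.55
eef_pos: [0.6468, -0.0216, 0.1131]
eef_rot: [-0.123, 1.566, 0.131]
force: [0.3, 0.7, 1.3]
width: 0.997
```

Run:
```python
from h import *
bot.get_image('wrist');bot.get_image('wrist'); plan((.579,.246,.075,2))
```

```text
t 13.7 from [ 0.648  -0.0296  0.112 ] jaw 8.9 j7 -0.31 j1 0.57 w 0.994
   [0.018, 0.141, -0.013] 3.4 rows 4
   [0.019, 0.141, -0.021] 3.5 rows 4
  -> at [0.5789 0.246  0.075 ] jaw 2.0
```

Request:
servo_tool(
  targets=[
    [[0.0,0.03,0],2,0.085],
    [[0.0,0.07,-0.004],3.4,0.085],
    [[0.01,0.11,-0.008],3.4,0.085],
    [[0.018,0.13,-0.013],3.4,0.085],
    [[0.018,0.141,-0.013],3.4,0.085],
  ],
)

```text
time_s: 14.07
eef_pos: [0.6121, 0.1082, 0.0921]
eef_rot: [-0.074, 1.572, 0.075]
force: [-0.8, 0.6, -0.0]
width: 0.996
```

Request:
servo_tool(
  targets=[
    [[0.0,0.03,0],2,0.085],
    [[0.005,0.07,-0.01],3.5,0.085],
    [[0.01,0.11,-0.015],3.5,0.085],
    [[0.019,0.131,-0.02],3.5,0.085],
    [[0.019,0.141,-0.021],3.5,0.085],
  ],
)

```text
time_s: 14.48
eef_pos: [0.5791, 0.2467, 0.0735]
eef_rot: [-0.026, 1.572, 0.027]
force: [-1.2, -0.8, -0.5]
width: 0.992
```

Run:
```python
from h import *
bot.get_image('wrist');bot.get_image('wrist');bot.get_image('wrist')
im,c=look('wrist','w10.png')
plan((.578,.2455,.02,2))
```

```text
t 14.7 from [0.5824 0.2411 0.0743] jaw 1.6 j7 -0.9 j1 0.11 w 0.993
   [0.054, 0.005, -0.004] -0.4 rows 2
  -> at [0.5783 0.246  0.0203] jaw 2.0
```

View pics/w10.png

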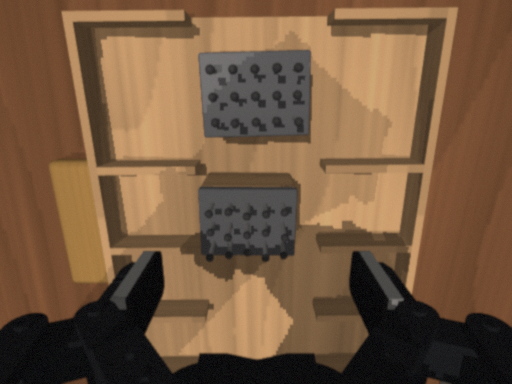

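Run:
```python
from h import *
c=cam('wrist')
B=[(.028,.021),(.028,-.021),(-.028,-.021),(-.028,.021)]
fit([pix2w(c,u,v,.044) for u,v in [(297,187),(294,255),(202,257),(200,188)]],B)
fit([pix2w(c,u,v,.044) for u,v in [(310,50),(310,135),(205,137),(200,52)]],B)
fit([pix2w(c,u,v,.024) for u,v in [(66,14),(456,11),(200,167),(321,166)]],[(-.105,.1275),(.105,.1275),(-.04,.04),(.04,.04)],'tray')
plan((.578,.2435,.02,2))
```

```text
pos [0.577  0.2452] yaw 1.89 res mm [[-0.4, 0.7], [-0.8, -0.1], [-0.0, -1.1], [1.3, 0.4]]
 pos [0.5798 0.3164] yaw 2.86 res mm [[-1.1, -0.3], [0.1, 0.0], [0.2, 0.2], [0.7, 0.1]]
tray pos [0.5851 0.2324] yaw 1.91 res mm [[1.6, -1.8], [-1.1, -1.7], [2.8, 1.8], [-3.2, 1.7]]
t 14.7 from [0.5824 0.2411 0.0743] jaw 1.6 j7 -0.9 j1 0.11 w 0.993
   [0.054, 0.003, -0.004] -0.4 rows 2
  -> at [0.5783 0.244  0.0203] jaw 2.0
```

Request:
servo_tool(
  targets=[
    [[0.03,0.003,-0.004],-0.4,0.085],
    [[0.045,0.004,-0.004],-0.4,0.085],
    [[0.054,0.004,-0.004],-0.4,0.085],
    [[0.058,0.004,-0.004],-0.4,0.085],
    [[0.062,0.004,-0.004],-0.4,0.085],
  ],
)

```text
time_s: 15.1
eef_pos: [0.5769, 0.2466, 0.0118]
eef_rot: [-0.029, 1.571, 0.028]
force: [-0.2, -0.4, -0.1]
width: 0.995
```

Request:
servo_tool(
  targets=[
    [[0,0,0],0,0.085],
    [[0,0,0],0,0.06],
    [[0,0,0],0,0.04],
    [[0,0,0],0,0.04],
    [[0,0,0],0,0.04],
  ],
)

```text
time_s: 15.52
eef_pos: [0.5772, 0.2485, 0.0135]
eef_rot: [-0.029, 1.569, 0.03]
force: [0.8, -1.0, 3.8]
width: 0.646
```

Request:
servo_tool(
  targets=[
    [[0,0,0],0,0.04],
    [[0,0,0],0,0.04],
    [[0,0,0],0,0.04],
    [[-0.01,0,0],0,0.04],
    [[-0.03,0,0],0,0.04],
  ],
)

```text
time_s: 15.93
eef_pos: [0.5742, 0.2465, 0.0405]
eef_rot: [-0.032, 1.575, 0.028]
force: [-0.8, -0.9, -1.0]
width: 0.649
```

Request:
servo_tool(
  targets=[
    [[-0.03,0,0],0,0.04],
    [[-0.055,0,0],0,0.04],
    [[-0.07,0,0],0,0.04],
    [[-0.07,0,0],0,0.04],
    [[-0.07,0,0],0,0.04],
  ],
)

```text
time_s: 16.35
eef_pos: [0.5766, 0.2477, 0.1128]
eef_rot: [-0.029, 1.569, 0.029]
force: [-0.6, 1.0, -1.5]
width: 0.641
```

Run:
```python
from h import *
plan((.6707,-.078,.09,8.6),(.6707,-.078,.04,8.6))
```

```text
t 16.4 from [0.5766 0.2477 0.1128] jaw 2.1 j7 -0.87 j1 0.13 w 0.641
   [0.011, -0.164, 0.041] -3.2 rows 5
   [0.012, -0.167, 0.032] -3.3 rows 5
  -> at [ 0.6711 -0.078   0.0898] jaw 8.6
   [0.05, 0.0, -0.0] 0.0 rows 2
  -> at [ 0.6711 -0.078   0.0398] jaw 8.6
```

Request:
servo_tool(
  targets=[
    [[0.0,-0.03,0.007],-1,0.04],
    [[0.0,-0.07,0.018],-2,0.04],
    [[0.0,-0.11,0.028],-3.2,0.04],
    [[0.005,-0.145,0.036],-3.2,0.04],
    [[0.011,-0.164,0.041],-3.2,0.04],
  ],
)

```text
time_s: 16.77
eef_pos: [0.6238, 0.0782, 0.0987]
eef_rot: [-0.072, 1.572, 0.066]
force: [-0.6, -1.2, -1.9]
width: 0.647
```

Request:
servo_tool(
  targets=[
    [[0.0,-0.04,0.008],-1,0.04],
    [[0.0,-0.08,0.016],-2,0.04],
    [[0.0,-0.12,0.024],-3.3,0.04],
    [[0.005,-0.15,0.03],-3.3,0.04],
    [[0.012,-0.167,0.032],-3.3,0.04],
  ],
)

```text
time_s: 17.18
eef_pos: [0.6708, -0.0846, 0.0869]
eef_rot: [-0.116, 1.57, 0.112]
force: [0.1, -1.0, -1.5]
width: 0.648
```

Request:
servo_tool(
  targets=[
    [[0.02,0,0],0,0.04],
    [[0.04,0,0],0,0.04],
    [[0.05,0,0],0,0.04],
    [[0.05,0,0],0,0.04],
    [[0.05,0,0],0,0.04],
  ],
)

```text
time_s: 17.6
eef_pos: [0.6697, -0.0763, 0.038]
eef_rot: [-0.119, 1.57, 0.121]
force: [0.7, -0.2, -1.0]
width: 0.644
```

Run:
```python
from h import *
bot.get_image('wrist')
plan((.6707,-.077,.021,8.6))
im,c=look('wrist','w11.png')
cv2.imwrite('pics/c11.png',cv2.resize(im[60:384,90:430,::-1],None,fx=1.8,fy=1.8,interpolation=cv2.INTER_CUBIC))
```

```text
t 17.6 from [ 0.6708 -0.0763  0.0393] jaw 8.8 j7 -0.27 j1 0.58 w 0.64
   [0.018, -0.001, -0.0] 0.2 rows 1
  -> at [ 0.6709 -0.0773  0.0213] jaw 8.6
```

View pics/c11.png

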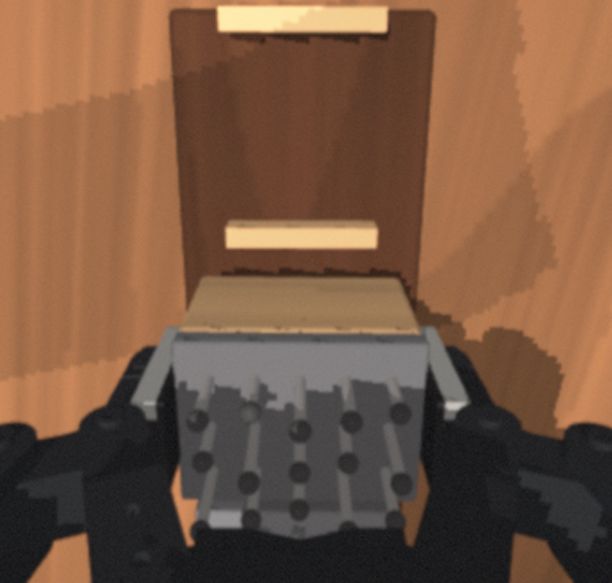

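Request:
servo_tool(
  targets=[
    [[0.01,-0.001,0],0,0.04],
    [[0.017,-0.001,0],0,0.04],
    [[0.018,-0.001,0],0,0.04],
    [[0.018,-0.001,0],0,0.06],
    [[0.018,-0.001,0],0,0.085],
  ],
)

```text
time_s: 18.12
eef_pos: [0.671, -0.0788, 0.0213]
eef_rot: [-0.119, 1.568, 0.118]
force: [0.4, -0.4, 0.2]
width: 0.827
```

Request:
servo_tool(
  targets=[
    [[0.0,0,0],0,0.085],
    [[0,0,0],0,0.085],
    [[0,0,0],0,0.085],
    [[-0.02,0,0],0,0.085],
    [[-0.06,0,0],0,0.085],
  ],
)

```text
time_s: 18.53
eef_pos: [0.6667, -0.0791, 0.0765]
eef_rot: [-0.118, 1.577, 0.12]
force: [-1.2, -1.3, -0.3]
width: 0.993
```

Request:
servo_tool(
  targets=[
    [[-0.02,0.01,0],0,0.085],
    [[-0.03,0.04,-0.005],0,0.085],
    [[-0.03,0.08,-0.01],0,0.085],
    [[-0.03,0.11,-0.013],0,0.085],
    [[-0.03,0.11,-0.015],0,0.085],
  ],
)

```text
time_s: 18.95
eef_pos: [0.6376, 0.0379, 0.1129]
eef_rot: [-0.123, 1.566, 0.131]
force: [-0.4, 1.2, 1.2]
width: 0.994
```

Run:
```python
from h import *
bot.get_image('wrist');bot.get_image('wrist'); plan((.580,.316,.075,2.5))
```

```text
t 19.1 from [0.639  0.0301 0.1118] jaw 8.9 j7 -0.4 j1 0.49 w 0.993
   [0.018, 0.146, -0.007] 3.2 rows 4
   [0.019, 0.145, -0.015] 3.2 rows 4
  -> at [0.5802 0.316  0.0748] jaw 2.5
```

Request:
servo_tool(
  targets=[
    [[0.0,0.03,0],2,0.085],
    [[0.0,0.07,-0.004],3.2,0.085],
    [[0.01,0.11,-0.007],3.2,0.085],
    [[0.018,0.135,-0.007],3.2,0.085],
    [[0.018,0.146,-0.007],3.2,0.085],
  ],
)

```text
time_s: 19.47
eef_pos: [0.6089, 0.1747, 0.0921]
eef_rot: [-0.077, 1.571, 0.079]
force: [-0.6, 0.5, -0.7]
width: 0.994
```

Request:
servo_tool(
  targets=[
    [[0.0,0.03,0],2,0.085],
    [[0.005,0.07,-0.008],3.2,0.085],
    [[0.01,0.11,-0.012],3.2,0.085],
    [[0.019,0.131,-0.015],3.2,0.085],
    [[0.019,0.145,-0.015],3.2,0.085],
  ],
)

```text
time_s: 19.88
eef_pos: [0.5807, 0.3156, 0.073]
eef_rot: [-0.033, 1.573, 0.032]
force: [-0.3, -0.2, -0.9]
width: 0.998
```

Run:
```python
from h import *
for i in range(5): bot.get_image('wrist')
im,c=look('wrist','w12.png')
plan((.580,.317,.02,2.5))
```

```text
t 20.2 from [0.5842 0.3104 0.0743] jaw 2.0 j7 -0.97 j1 -0.01 w 0.999
   [0.054, 0.007, -0.004] -0.5 rows 2
  -> at [0.5799 0.3172 0.0203] jaw 2.5
```

View pics/w12.png

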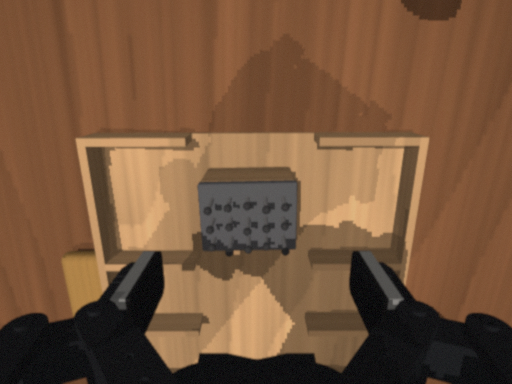

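Request:
servo_tool(
  targets=[
    [[0.03,0.005,-0.004],-0.5,0.085],
    [[0.045,0.006,-0.004],-0.5,0.085],
    [[0.054,0.006,-0.004],-0.5,0.085],
    [[0.058,0.006,-0.004],-0.5,0.085],
    [[0.062,0.006,-0.004],-0.5,0.085],
  ],
)

```text
time_s: 20.6
eef_pos: [0.5782, 0.3188, 0.0118]
eef_rot: [-0.037, 1.571, 0.036]
force: [-0.3, -0.1, -0.4]
width: 0.995
```

Request:
servo_tool(
  targets=[
    [[0,0,0],0,0.085],
    [[0,0,0],0,0.06],
    [[0,0,0],0,0.04],
    [[0,0,0],0,0.04],
    [[0,0,0],0,0.04],
  ],
)

```text
time_s: 21.02
eef_pos: [0.5786, 0.3204, 0.0135]
eef_rot: [-0.037, 1.569, 0.038]
force: [0.4, 0.1, 3.2]
width: 0.643
```

Request:
servo_tool(
  targets=[
    [[0,0,0],0,0.04],
    [[0,0,0],0,0.04],
    [[0,0,0],0,0.04],
    [[-0.01,0,0],0,0.04],
    [[-0.03,0,0],0,0.04],
  ],
)

```text
time_s: 21.43
eef_pos: [0.5758, 0.3182, 0.0402]
eef_rot: [-0.04, 1.575, 0.036]
force: [0.1, -0.0, -2.1]
width: 0.646
```

Request:
servo_tool(
  targets=[
    [[-0.03,0,0],0,0.04],
    [[-0.055,0,0],0,0.04],
    [[-0.07,0,0],0,0.04],
    [[-0.07,0,0],0,0.04],
    [[-0.07,0,0],0,0.04],
  ],
)

```text
time_s: 21.85
eef_pos: [0.5782, 0.3197, 0.1128]
eef_rot: [-0.038, 1.569, 0.038]
force: [-1.4, 0.3, -1.2]
width: 0.644
```

Run:
```python
from h import *
plan((.6617,-.019,.09,8.6),(.6617,-.019,.04,8.6))
```

```text
t 21.9 from [0.5782 0.3197 0.1128] jaw 2.7 j7 -0.95 j1 -0.0 w 0.644
   [0.011, -0.171, 0.034] -2.9 rows 5
   [0.012, -0.173, 0.025] -3.0 rows 5
  -> at [ 0.6622 -0.0192  0.0898] jaw 8.6
   [0.05, 0.0, -0.0] 0.0 rows 2
  -> at [ 0.6622 -0.0192  0.0398] jaw 8.6
```

Request:
servo_tool(
  targets=[
    [[0.0,-0.03,0.007],-1,0.04],
    [[0.0,-0.07,0.014],-2,0.04],
    [[0.0,-0.11,0.022],-2.9,0.04],
    [[0.005,-0.15,0.03],-2.9,0.04],
    [[0.011,-0.171,0.034],-2.9,0.04],
  ],
)

```text
time_s: 22.27
eef_pos: [0.6207, 0.1427, 0.0986]
eef_rot: [-0.077, 1.572, 0.069]
force: [1.2, -1.9, -1.9]
width: 0.647
```

Request:
servo_tool(
  targets=[
    [[0.0,-0.04,0.006],-1,0.04],
    [[0.0,-0.08,0.012],-2,0.04],
    [[0.0,-0.12,0.018],-3,0.04],
    [[0.005,-0.155,0.023],-3,0.04],
    [[0.012,-0.173,0.025],-3,0.04],
  ],
)

```text
time_s: 22.68
eef_pos: [0.662, -0.0269, 0.0868]
eef_rot: [-0.116, 1.57, 0.11]
force: [0.5, -1.7, -0.8]
width: 0.645
```

Request:
servo_tool(
  targets=[
    [[0.02,0,0],0,0.04],
    [[0.04,0,0],0,0.04],
    [[0.05,0,0],0,0.04],
    [[0.05,0,0],0,0.04],
    [[0.05,0,0],0,0.04],
  ],
)

```text
time_s: 23.1
eef_pos: [0.6607, -0.018, 0.0379]
eef_rot: [-0.119, 1.57, 0.121]
force: [0.3, 0.4, 0.5]
width: 0.647
```

Run:
```python
from h import *
bot.get_image('wrist')
plan((.6617,-.018,.021,8.6))
im,c=look('wrist','w13.png')
cv2.imwrite('pics/c13.png',cv2.resize(im[60:384,90:430,::-1],None,fx=1.8,fy=1.8,interpolation=cv2.INTER_CUBIC))
```

```text
t 23.1 from [ 0.6617 -0.0178  0.0392] jaw 8.7 j7 -0.36 j1 0.5 w 0.642
   [0.018, -0.0, -0.0] 0.1 rows 1
  -> at [ 0.6617 -0.0178  0.0212] jaw 8.6
```

View pics/c13.png

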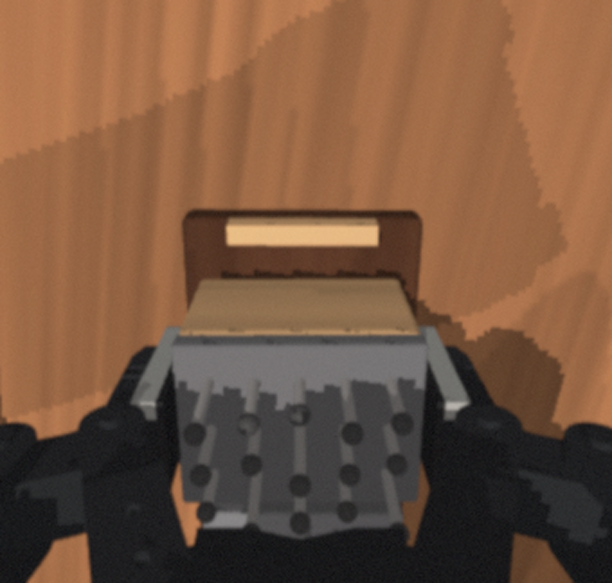

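Request:
servo_tool(
  targets=[
    [[0.01,0,0],0,0.04],
    [[0.017,0,0],0,0.04],
    [[0.018,0,0],0,0.04],
    [[0.018,0,0],0,0.06],
    [[0.018,0,0],0,0.085],
  ],
)

```text
time_s: 23.62
eef_pos: [0.6619, -0.0191, 0.0213]
eef_rot: [-0.119, 1.568, 0.118]
force: [-0.6, 0.2, -1.1]
width: 0.825
```

Request:
servo_tool(
  targets=[
    [[0.0,0,0],0,0.085],
    [[0,0,0],0,0.085],
    [[0,0,0],0,0.085],
    [[-0.02,0,0],0,0.085],
    [[-0.06,0,0],0,0.085],
  ],
)

```text
time_s: 24.03
eef_pos: [0.6577, -0.0198, 0.0766]
eef_rot: [-0.118, 1.577, 0.119]
force: [0.7, -0.5, 0.1]
width: 0.996
```

Request:
servo_tool(
  targets=[
    [[-0.04,0,0],0,0.06],
    [[-0.08,0,-0.04],0,0.06],
    [[-0.1,0,-0.08],0,0.06],
    [[-0.1,0,-0.12],0,0.06],
    [[-0.1,0,-0.15],0,0.06],
  ],
)

```text
time_s: 24.45
eef_pos: [0.5157, -0.041, 0.183]
eef_rot: [-0.12, 1.564, 0.118]
force: [0.7, -0.4, 0.7]
width: 0.703
```

Run:
```python
from h import *
for i in range(3): bot.get_image('wrist')
plan((.545,-.136,.15,7))
im,c=look('wrist','w14.png'); im,c=look('side','s14.png')
im,c=look('top'); cv2.imwrite('pics/c14.png',cv2.resize(im[140:275,115:390,::-1],None,fx=2.9,fy=2.9,interpolation=cv2.INTER_CUBIC))
```

```text
t 24.6 from [ 0.5119 -0.0431  0.1807] jaw 8.6 j7 -0.23 j1 0.82 w 0.7
   [0.031, -0.097, 0.019] 1.6 rows 3
  -> at [ 0.5452 -0.1361  0.1497] jaw 7.0
```

View pics/w14.png

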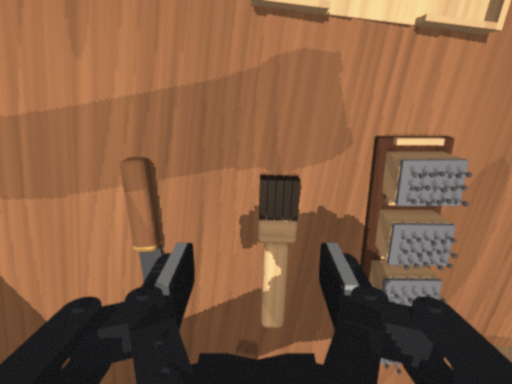

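View pics/c14.png

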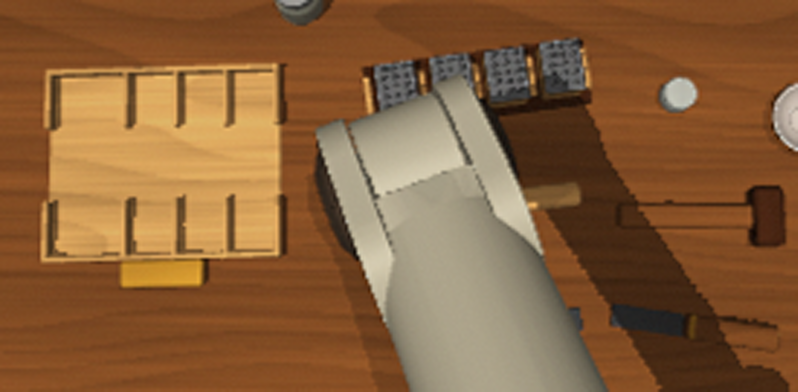

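View pics/s14.png

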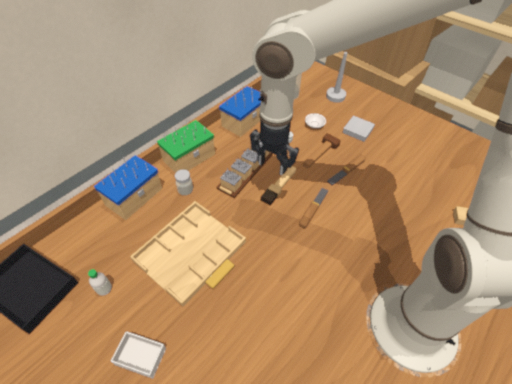

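```bash
cat >> h.py <<'E'
def tool(cn,h,e,z=.012,name=''):
    c=cam(cn); A=pix2w(c,*h,z);B=pix2w(c,*e,z); d=B-A
    print(name,'mid',((A+B)/2)[:2],'len',np.linalg.norm(d).round(4),'axis deg',np.degrees(np.arctan2(d[1],d[0])).round(1))
E
python3 - <<'E'
from h import *
tool('wrist',(272,326),(280,177),name='brush')
im,c=look('wrist')
print(net(c,'wrist','brush'))
plan((.545,-.136,.05,7))
E
```

```text
brush mid [ 0.5524 -0.1339] len 0.1809 axis deg 96.9
[(0.73, array([ 0.5476, -0.1336,  0.0032]))]
t 24.9 from [ 0.5174 -0.0408  0.1815] jaw 8.7 j7 -0.23 j1 0.82 w 0.705
   [0.132, -0.098, 0.013] 1.7 rows 4
  -> at [ 0.5451 -0.1357  0.0495] jaw 7.0
```

Request:
servo_tool(
  targets=[
    [[0.03,-0.03,0.015],1.7,0.06],
    [[0.06,-0.06,0.016],1.7,0.06],
    [[0.09,-0.085,0.016],1.7,0.06],
    [[0.11,-0.097,0.016],1.7,0.06],
    [[0.12,-0.097,0.016],1.7,0.06],
  ],
)

```text
time_s: 25.27
eef_pos: [0.5453, -0.1386, 0.0571]
eef_rot: [-0.091, 1.573, 0.091]
force: [-0.6, -0.4, 0.2]
width: 0.702
```

Run:
```python
from h import *
for i in range(4): bot.get_image('wrist')
im,c=look('wrist','w15.png')
print(net(c,'wrist','brush'))
plan((.5475,-.135,.006,7))
```

```text
[(0.96, array([ 0.5467, -0.133 ,  0.0042]))]
t 25.6 from [ 0.5478 -0.1329  0.0629] jaw 7.1 j7 -0.22 j1 0.8 w 0.705
   [0.057, -0.002, -0.001] 0.1 rows 2
  -> at [ 0.547  -0.135   0.0059] jaw 7.0
```

View pics/w15.png

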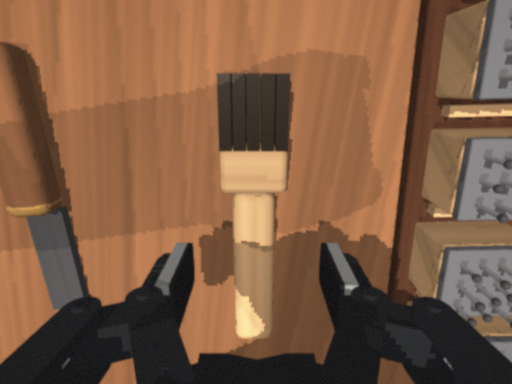

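Run:
```python
from h import *
tool('wrist',(253,338),(254,73),.02)
c=cam('wrist');print(pix2w(c,253,192,.022),pix2w(c,254,73,.022),pix2w(c,253,338,.018))
plan((.547,-.135,.006,7))
```

```text
mid [ 0.5458 -0.1344] len 0.1757 axis deg 96.8
[ 0.543  -0.1135  0.022 ] [ 0.5354 -0.0472  0.022 ] [ 0.5563 -0.2234  0.018 ]
t 25.6 from [ 0.5478 -0.1329  0.0629] jaw 7.1 j7 -0.22 j1 0.8 w 0.705
   [0.057, -0.002, -0.001] 0.1 rows 2
  -> at [ 0.547  -0.135   0.0059] jaw 7.0
```

Origin about (0.546, -0.134). Grasp it there.

Request:
servo_tool(
  targets=[
    [[0.025,-0.002,-0.002],0,0.055],
    [[0.04,-0.002,-0.002],0,0.055],
    [[0.05,-0.002,-0.002],0,0.055],
    [[0.057,-0.002,-0.002],0,0.055],
    [[0.057,-0.002,-0.002],0,0.055],
  ],
  squeeze=80,
)

```text
time_s: 25.98
eef_pos: [0.5436, -0.1364, 0.0031]
eef_rot: [-0.095, 1.571, 0.096]
force: [-1.3, 0.2, 0.5]
width: 0.646
```

Request:
servo_tool(
  targets=[
    [[0,0,0],0,0.03],
    [[0,0,0],0,0.015],
    [[0,0,0],0,0.015],
    [[0,0,0],0,0.015],
    [[0,0,0],0,0.015],
  ],
)

```text
time_s: 26.4
eef_pos: [0.5454, -0.1369, 0.0053]
eef_rot: [-0.096, 1.567, 0.095]
force: [-1.1, 0.8, 6.7]
width: 0.285
```

Request:
servo_tool(
  targets=[
    [[0,0,0],0,0.015],
    [[-0.01,0,0],0,0.015],
    [[-0.03,0,0],0,0.015],
    [[-0.06,0,0],0,0.015],
    [[-0.09,0,0],0,0.015],
  ],
)

```text
time_s: 26.82
eef_pos: [0.5435, -0.1368, 0.095]
eef_rot: [-0.095, 1.571, 0.096]
force: [0.7, -0.9, 0.2]
width: 0.283
```

Run:
```python
from h import *
for i in range(3): bot.get_image('wrist')
im,c=look('wrist','w16.png')
plan((.588,.135,.11,-88))
```

```text
t 27.0 from [ 0.545  -0.1377  0.0955] jaw 6.9 j7 -0.18 j1 0.84 w 0.286
   [-0.005, 0.088, 0.025] 31.6 rows 5
   [-0.005, 0.089, -0.025] 31.7 rows 5
   [-0.005, 0.062, -0.068] 31.6 rows 5
  -> at [0.5876 0.135  0.1105] jaw -88.0
```

View pics/w16.png

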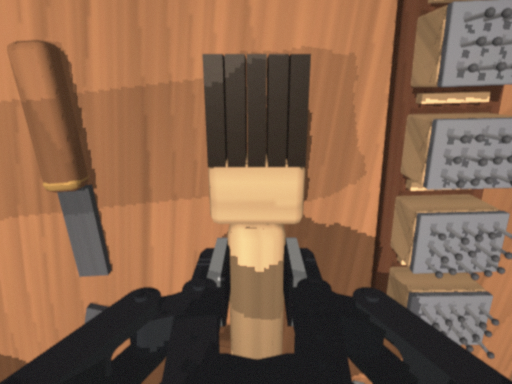

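Request:
servo_tool(
  targets=[
    [[-0.005,0.018,0.005],6.5,0.015],
    [[-0.01,0.036,0.01],13,0.015],
    [[-0.01,0.054,0.016],19,0.015],
    [[-0.01,0.072,0.021],26,0.015],
    [[-0.01,0.088,0.025],31.6,0.015],
  ],
)

```text
time_s: 27.43
eef_pos: [0.5577, -0.0455, 0.1031]
eef_rot: [0.342, 1.546, -0.342]
force: [0.1, -0.1, -0.1]
width: 0.283
```

Request:
servo_tool(
  targets=[
    [[0,0.018,-0.005],6.5,0.015],
    [[0,0.036,-0.01],13,0.015],
    [[0,0.054,-0.016],19,0.015],
    [[0,0.072,-0.021],26,0.015],
    [[0,0.089,-0.025],31.7,0.015],
  ],
)

```text
time_s: 27.85
eef_pos: [0.5717, 0.0455, 0.1028]
eef_rot: [0.77, 1.432, -0.773]
force: [0.3, 0.2, -0.3]
width: 0.28
```

Run:
```python
from h import *
plan((.585,.135,.11,-88))
```

```text
t 27.9 from [0.5717 0.0455 0.1028] jaw -56.7 j7 -1.46 j1 0.34 w 0.28
   [-0.007, 0.06, -0.067] 31.3 rows 5
  -> at [0.585  0.1344 0.1098] jaw -88.0
```

Request:
servo_tool(
  targets=[
    [[0,0.012,-0.013],6.5,0.015],
    [[0,0.024,-0.027],13,0.015],
    [[0,0.036,-0.041],19,0.015],
    [[0,0.05,-0.056],26,0.015],
    [[0,0.06,-0.067],31.3,0.015],
  ],
)

```text
time_s: 28.27
eef_pos: [0.5847, 0.1353, 0.1028]
eef_rot: [1.181, 1.228, -1.184]
force: [0.6, 0.5, -1.7]
width: 0.28
```

Run:
```python
from h import *
for i in range(5): bot.get_image('wrist')
im,c=look('wrist','w17.png')
plan((.585,.135,.04,-88))
```

```text
t 28.6 from [0.5852 0.1317 0.1033] jaw -87.6 j7 -2.07 j1 0.1 w 0.286
   [0.063, -0.0, -0.003] 0.4 rows 2
  -> at [0.5851 0.1347 0.0403] jaw -88.0
```

View pics/w17.png

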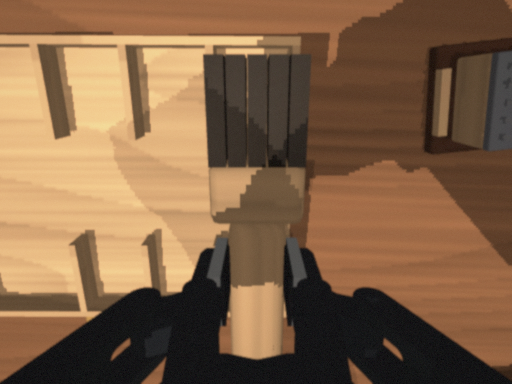

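Request:
servo_tool(
  targets=[
    [[0.02,0,-0.003],0.4,0.015],
    [[0.04,0,-0.003],0.4,0.015],
    [[0.055,0,-0.003],0.4,0.015],
    [[0.063,0,-0.003],0.4,0.015],
    [[0.063,0,-0.003],0.4,0.015],
  ],
)

```text
time_s: 28.98
eef_pos: [0.5841, 0.1346, 0.039]
eef_rot: [1.182, 1.227, -1.189]
force: [-0.2, 1.0, -0.4]
width: 0.281
```

Run:
```python
from h import *
for i in range(4): bot.get_image('wrist')
im,c=look('wrist','w18.png')
plan((.585,.135,.010,-88))
```

```text
t 29.2 from [0.5866 0.1367 0.0424] jaw -88.1 j7 -2.13 j1 0.06 w 0.281
   [0.032, -0.002, 0.002] -0.1 rows 1
  -> at [0.5847 0.1346 0.0104] jaw -88.0
```

View pics/w18.png

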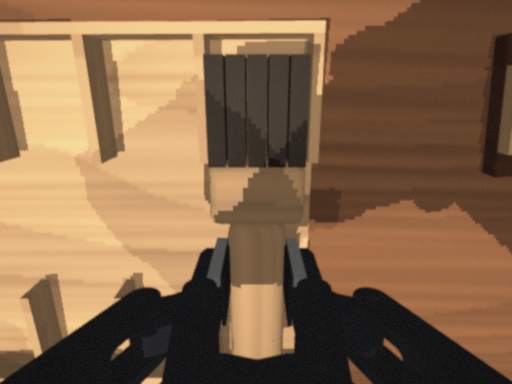

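Run:
```python
from h import *
c=cam('wrist')
print('brush head centre',tooloff(c,0,257.5,100,.0167), tooloff(c,0,205,100,.0167),tooloff(c,0,310,100,.0167))
for u in (195,207,315,328): print(u,tooloff(c,0,u,50,.024-.0424))
print('end wall',[tooloff(c,0,260,v,.024-.0424) for v in (21,38)],'brush end',tooloff(c,0,257,54,.0167))
```

```text
brush head centre [73.243 -0.6  ] [ 73.2428 -20.3292] [73.2431 19.1305]
195 [ 94.0639 -29.1975]
207 [ 94.0641 -23.6854]
315 [94.0658 25.9273]
328 [94.066  31.8996]
end wall [array([106.0407,   0.6198]), array([99.0926,  0.6436])] brush end [89.2289 -0.7976]
```

Request:
servo_tool(
  targets=[
    [[0.01,-0.002,0.002],0,0.015],
    [[0.02,-0.002,0.002],0,0.015],
    [[0.028,-0.002,0.002],0,0.015],
    [[0.03,-0.002,0.002],0,0.015],
    [[0.03,-0.002,0.002],0,0.015],
  ],
)

```text
time_s: 29.65
eef_pos: [0.5828, 0.1344, 0.01]
eef_rot: [1.182, 1.226, -1.186]
force: [-0.2, -0.2, -0.2]
width: 0.283
```

Run:
```python
from h import *
for i in range(3): bot.get_image('wrist')
im,c=look('wrist','w19.png')
plan((.585,.135,.010,-88))
```

```text
t 29.9 from [0.5839 0.1349 0.0112] jaw -88.0 j7 -2.14 j1 0.04 w 0.282
   [0.001, 0.001, -0.0] -0.0 rows 1
  -> at [0.5849 0.1349 0.0102] jaw -88.0
```

View pics/w19.png

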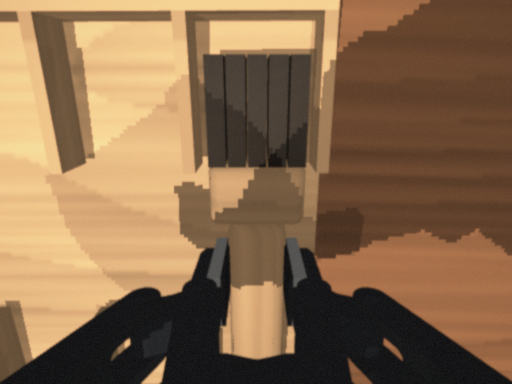

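Request:
servo_tool(
  targets=[
    [[0.001,0,0],0,0.015],
    [[0.001,0,0],0,0.03],
    [[0.001,0,0],0,0.045],
    [[0.001,0,0],0,0.045],
    [[0.001,0,0],0,0.045],
  ],
)

```text
time_s: 30.27
eef_pos: [0.5839, 0.1347, 0.0104]
eef_rot: [1.184, 1.225, -1.184]
force: [-0.9, 0.2, -0.4]
width: 0.526
```

Request:
servo_tool(
  targets=[
    [[0,0,0],0,0.045],
    [[-0.015,0,0],0,0.045],
    [[-0.04,0,0],0,0.045],
    [[-0.08,0,0],0,0.055],
    [[-0.1,0,0],0,0.06],
  ],
)

```text
time_s: 30.68
eef_pos: [0.5853, 0.1356, 0.1148]
eef_rot: [1.186, 1.223, -1.18]
force: [1.5, 0.9, 0.3]
width: 0.698
```

Run:
```python
from h import *
for i in range(3): bot.get_image('wrist')
im,c=look('wrist','w20.png')
im,c=look('top'); cv2.imwrite('pics/c20.png',cv2.resize(im[140:275,115:390,::-1],None,fx=2.9,fy=2.9,interpolation=cv2.INTER_CUBIC))
for t in ['file0','mallet','brush']: print(t,net(c,'top',t)[:3])
plan((.415,-.343,.11,-9))
```

```text
file0 [(0.87, array([ 0.4126, -0.3483,  0.0039])), (0.71, array([0.4578, 0.503 , 0.0004])), (0.69, array([ 0.4051, -0.1327,  0.0033]))]
mallet [(0.84, array([ 0.533 , -0.3503,  0.0045]))]
brush []
t 31.1 from [0.5827 0.1343 0.109 ] jaw -88.0 j7 -2.08 j1 0.1 w 0.701
   [-0.0, -0.061, 0.157] -26.3 rows 5
   [-0.0, -0.125, 0.114] -26.4 rows 5
   [-0.001, -0.162, 0.046] -26.3 rows 5
  -> at [ 0.4148 -0.3431  0.11  ] jaw -9.0
```

View pics/c20.png

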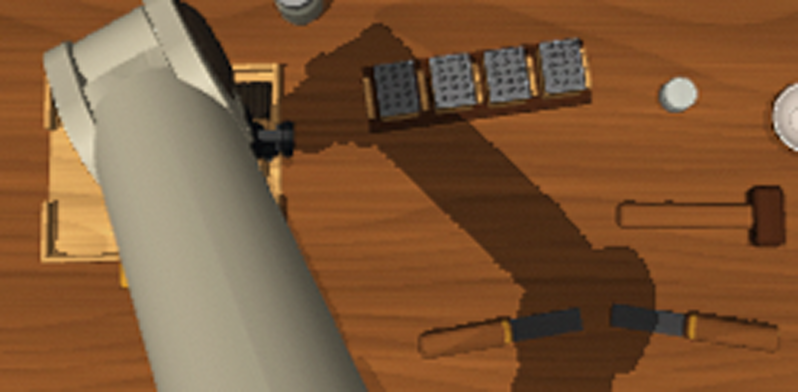

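View pics/w20.png

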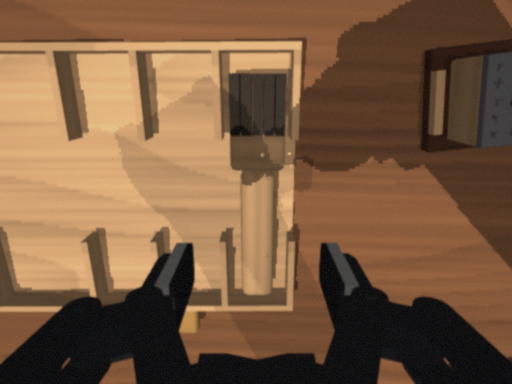

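Request:
servo_tool(
  targets=[
    [[0,-0.012,0.032],-5,0.06],
    [[0,-0.024,0.063],-10,0.06],
    [[0,-0.036,0.094],-16,0.06],
    [[0,-0.05,0.125],-21,0.06],
    [[0,-0.061,0.157],-26.3,0.06],
  ],
)

```text
time_s: 31.5
eef_pos: [0.5262, -0.0252, 0.1091]
eef_rot: [0.834, 1.407, -0.836]
force: [0.4, -0.6, 0.4]
width: 0.702
```

Request:
servo_tool(
  targets=[
    [[0,-0.025,0.023],-5,0.06],
    [[0,-0.05,0.046],-10,0.06],
    [[0,-0.075,0.068],-16,0.06],
    [[0,-0.1,0.091],-21,0.06],
    [[0,-0.125,0.114],-26.4,0.06],
  ],
)

```text
time_s: 31.92
eef_pos: [0.4706, -0.185, 0.1094]
eef_rot: [0.48, 1.519, -0.479]
force: [1.1, -1.0, 0.2]
width: 0.702
```

Request:
servo_tool(
  targets=[
    [[0,-0.032,0.009],-5,0.06],
    [[0,-0.064,0.018],-10,0.06],
    [[0,-0.1,0.027],-16,0.06],
    [[0,-0.13,0.038],-21,0.06],
    [[0,-0.15,0.046],-26.3,0.06],
  ],
)

```text
time_s: 32.33
eef_pos: [0.42, -0.3363, 0.109]
eef_rot: [0.124, 1.57, -0.123]
force: [1.0, -0.4, 0.6]
width: 0.704
```

Run:
```python
from h import *
for i in range(6): bot.get_image('wrist')
im,c=look('wrist','w21.png')
print(net(c,'wrist','file0'))
plan((.4145,-.343,.05,-9))
```

```text
[(0.97, array([ 0.4121, -0.3401, -0.004 ]))]
t 32.7 from [ 0.4234 -0.3311  0.1101] jaw -8.9 j7 0.04 j1 1.21 w 0.701
   [0.06, -0.013, -0.007] 0.1 rows 2
  -> at [ 0.4144 -0.3428  0.0501] jaw -9.0
```

View pics/w21.png

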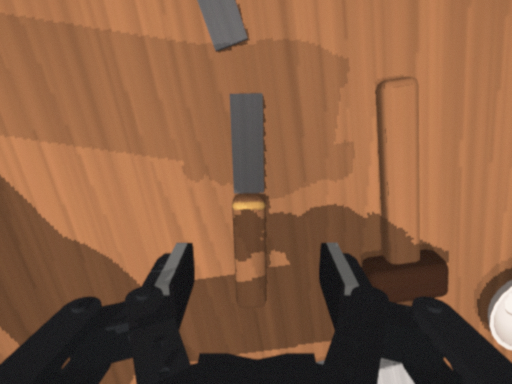

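Run:
```python
from h import *
c=cam('wrist')
E=pix2w(c,248,93,.007);J=pix2w(c,249,194,.014);H=pix2w(c,250.5,305,.018)
print(E,J,H,np.linalg.norm(E-J),np.linalg.norm(E-H),'axis',np.degrees(np.arctan2(*(E-H)[1::-1])))
u=(E-H)/np.linalg.norm((E-H)[:2]); print('origin from E',E-u*.088,'from H',H+u*.088,'from J',J-u*.012, 'grasp x=-5:',(E+H)/2-u*.005)
```

```text
[ 0.4282 -0.2558  0.007 ] [ 0.417 -0.33   0.014] [ 0.4023 -0.428   0.018 ] 0.07535201732149219 0.17448836759510422 axis 81.43030576362297
origin from E [ 0.4151 -0.3428  0.0126] from H [ 0.4154 -0.341   0.0124] from J [ 0.4152 -0.3418  0.0148] grasp x=-5: [ 0.4145 -0.3468  0.0128]
```

Request:
servo_tool(
  targets=[
    [[0.02,-0.01,-0.006],0,0.055],
    [[0.05,-0.018,-0.006],0,0.055],
    [[0.07,-0.018,-0.006],0,0.055],
    [[0.08,-0.018,-0.006],0,0.055],
    [[0.08,-0.018,-0.006],0,0.055],
  ],
)

```text
time_s: 33.15
eef_pos: [0.4132, -0.3475, 0.0283]
eef_rot: [0.125, 1.57, -0.12]
force: [-0.9, 0.5, 0.2]
width: 0.642
```

Run:
```python
from h import *
for i in range(4): bot.get_image('wrist')
im,c=look('wrist','w22.png')
print(net(c,'wrist','file0'))
plan((.4143,-.348,.006,-8.5))
```

```text
[(0.61, array([ 0.4124, -0.339 ,  0.0021]))]
t 33.5 from [ 0.4151 -0.3501  0.0315] jaw -9.0 j7 -0.01 j1 1.17 w 0.644
   [0.026, 0.002, -0.001] -0.5 rows 1
  -> at [ 0.4144 -0.3479  0.0055] jaw -8.5
```

View pics/w22.png

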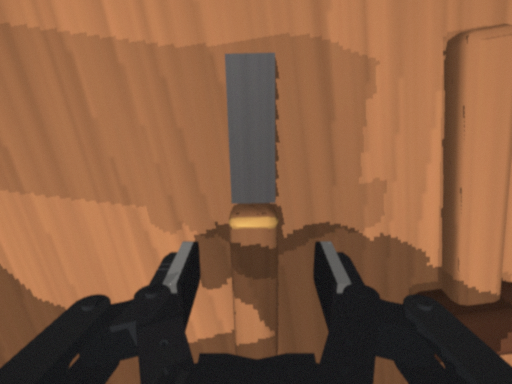

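Aligned. Grip the file and lift.

Request:
servo_tool(
  targets=[
    [[0.015,0.002,-0.001],0,0.055],
    [[0.025,0.002,-0.001],0,0.055],
    [[0.026,0.002,-0.001],0,0.05],
    [[0.026,0.002,-0.001],0,0.03],
    [[0.026,0.002,-0.001],0,0.015],
  ],
)

```text
time_s: 33.87
eef_pos: [0.4136, -0.3477, 0.0045]
eef_rot: [0.124, 1.567, -0.124]
force: [3.9, -0.1, -0.4]
width: 0.313
```

Request:
servo_tool(
  targets=[
    [[0,0,0],0,0.015],
    [[0,0,0],0,0.015],
    [[0,0,0],0,0.015],
    [[-0.01,0,0],0,0.015],
    [[-0.03,0,0],0,0.015],
  ],
)

```text
time_s: 34.28
eef_pos: [0.4115, -0.3464, 0.033]
eef_rot: [0.126, 1.571, -0.122]
force: [-0.2, 0.4, -1.1]
width: 0.283
```

Request:
servo_tool(
  targets=[
    [[-0.03,0,0],0,0.015],
    [[-0.055,0,0],0,0.015],
    [[-0.07,0,0],0,0.015],
    [[-0.07,0,0],0,0.015],
    [[-0.07,0,0],0,0.015],
  ],
)

```text
time_s: 34.7
eef_pos: [0.4135, -0.3483, 0.1051]
eef_rot: [0.123, 1.566, -0.126]
force: [-0.7, 0.2, -2.3]
width: 0.284
```

Run:
```python
from h import *
for i in range(2): bot.get_image('wrist')
im,c=look('wrist','w23.png')
plan((.580,.190,.105,-88))
```

```text
t 34.9 from [ 0.4122 -0.3471  0.103 ] jaw -9.1 j7 0.07 j1 1.24 w 0.283
   [-0.001, 0.186, 0.027] 26.3 rows 5
   [-0.0, 0.178, -0.058] 26.3 rows 5
   [-0.001, 0.134, -0.131] 26.3 rows 5
  -> at [0.5796 0.19   0.105 ] jaw -88.0
```

View pics/w23.png

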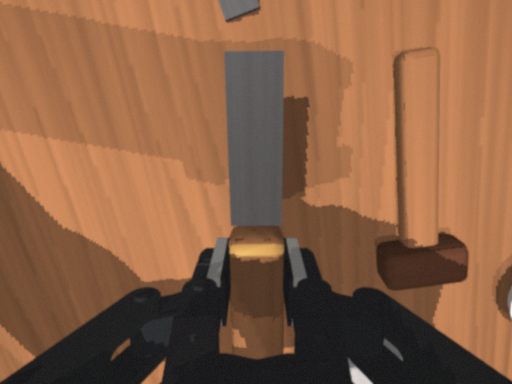

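Request:
servo_tool(
  targets=[
    [[0,0.036,0.006],5,0.015],
    [[0,0.072,0.011],10,0.015],
    [[0,0.11,0.016],16,0.015],
    [[0,0.148,0.022],21,0.015],
    [[0,0.186,0.027],26.3,0.015],
  ],
)

```text
time_s: 35.27
eef_pos: [0.4686, -0.1663, 0.103]
eef_rot: [0.488, 1.517, -0.487]
force: [0.9, -0.0, -1.1]
width: 0.279
```

Request:
servo_tool(
  targets=[
    [[0,0.036,-0.012],5,0.015],
    [[0,0.072,-0.024],10,0.015],
    [[0,0.108,-0.035],16,0.015],
    [[0,0.144,-0.047],21,0.015],
    [[0,0.178,-0.058],26.3,0.015],
  ],
)

```text
time_s: 35.68
eef_pos: [0.5242, 0.0129, 0.1029]
eef_rot: [0.84, 1.405, -0.841]
force: [0.2, -0.1, -1.5]
width: 0.281
```

Run:
```python
from h import *
plan((.580,.190,.105,-88))
```

```text
t 35.7 from [0.5242 0.0129 0.1029] jaw -61.9 j7 -1.48 j1 0.41 w 0.281
   [-0.002, 0.133, -0.13] 26.1 rows 5
  -> at [0.5801 0.1903 0.1049] jaw -88.0
```

Request:
servo_tool(
  targets=[
    [[0,0.029,-0.029],6,0.015],
    [[0,0.058,-0.057],12,0.015],
    [[0,0.087,-0.085],18,0.015],
    [[0,0.112,-0.11],23,0.015],
    [[0,0.133,-0.13],26.1,0.015],
  ],
)

```text
time_s: 36.1
eef_pos: [0.5792, 0.192, 0.1027]
eef_rot: [1.181, 1.229, -1.183]
force: [-0.5, -0.6, -0.8]
width: 0.283
```

Request:
servo_tool(
  targets=[
    [[0.01,0,0],0,0.015],
    [[0.03,0,0],0,0.015],
    [[0.05,0,0],0,0.015],
    [[0.06,0,0],0,0.015],
    [[0.06,0,0],0,0.015],
  ],
)

```text
time_s: 36.52
eef_pos: [0.5771, 0.1868, 0.0402]
eef_rot: [1.175, 1.231, -1.186]
force: [-0.9, 0.2, -1.8]
width: 0.282
```

Run:
```python
from h import *
for i in range(5): bot.get_image('wrist')
im,c=look('wrist','w24.png')
plan((.580,.190,.010,-88))
```

```text
t 36.8 from [0.5812 0.1883 0.0454] jaw -87.8 j7 -2.2 j1 -0.02 w 0.285
   [0.035, -0.001, -0.002] 0.2 rows 1
  -> at [0.5801 0.1903 0.0104] jaw -88.0
```

View pics/w24.png

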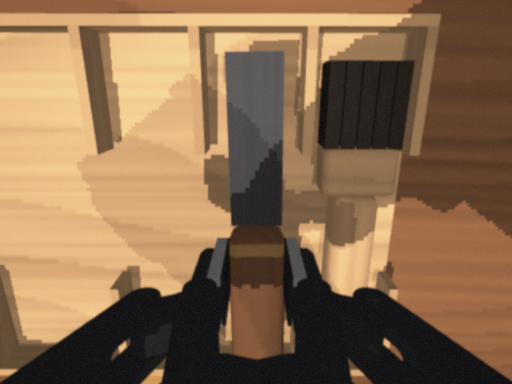

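Run:
```python
from h import *
c=cam('wrist'); z=bot.get_state()['eef_pos'][2]
print('tip',tooloff(c,0,255.5,51,.002),'mid',tooloff(c,0,257,220,.002))
for u in (190,201,305,318): print(u,tooloff(c,0,u,50,.024-z))
print('end wall',[tooloff(c,0,260,v,.024-z) for v in (15,31)])
```

```text
tip [91.6414 -1.3688] mid [18.2846 -0.72  ]
190 [ 94.35   -32.0681]
201 [ 94.3501 -26.9202]
305 [94.3519 21.7509]
318 [94.3521 27.8347]
end wall [array([109.0016,   0.6409]), array([102.4126,   0.6636])]
```

Request:
servo_tool(
  targets=[
    [[0.012,-0.001,-0.001],0.2,0.015],
    [[0.024,-0.001,-0.001],0.2,0.015],
    [[0.032,-0.001,-0.001],0.2,0.015],
    [[0.034,-0.001,-0.001],0.2,0.015],
    [[0.034,-0.001,-0.001],0.2,0.015],
  ],
)

```text
time_s: 37.23
eef_pos: [0.5783, 0.1888, 0.0091]
eef_rot: [1.181, 1.227, -1.184]
force: [0.7, 0.0, -1.0]
width: 0.285
```

Run:
```python
from h import *
for i in range(2): bot.get_image('wrist')
plan((.580,.190,.010,-88))
```

```text
t 37.3 from [0.5787 0.189  0.0094] jaw -87.9 j7 -2.23 j1 -0.05 w 0.285
   [-0.001, 0.001, -0.001] 0.1 rows 1
  -> at [0.5796 0.1901 0.0104] jaw -88.0
```

Request:
servo_tool(
  targets=[
    [[0,0,0],0,0.025],
    [[0,0,0],0,0.04],
    [[0,0,0],0,0.04],
    [[0,0,0],0,0.04],
    [[0,0,0],0,0.04],
  ],
)

```text
time_s: 37.75
eef_pos: [0.5793, 0.1892, 0.0104]
eef_rot: [1.183, 1.226, -1.182]
force: [-0.1, 0.2, 0.3]
width: 0.464
```

Request:
servo_tool(
  targets=[
    [[0,0,0],0,0.04],
    [[-0.015,0,0],0,0.04],
    [[-0.04,0,0],0,0.04],
    [[-0.08,0,0],0,0.05],
    [[-0.11,0,0],0,0.06],
  ],
)

```text
time_s: 38.17
eef_pos: [0.5793, 0.1896, 0.1232]
eef_rot: [1.183, 1.226, -1.182]
force: [1.0, 0.8, 0.6]
width: 0.695
```

Run:
```python
from h import *
for i in range(4): bot.get_image('wrist')
im,c=look('wrist','w25.png')
plan((.4055,-.120,.12,10))
```

```text
t 38.4 from [0.5791 0.1888 0.1209] jaw -88.0 j7 -2.16 j1 0.01 w 0.703
   [0.0, -0.062, 0.101] -32.7 rows 5
   [0.0, -0.106, 0.052] -32.6 rows 5
   [0.001, -0.117, -0.014] -32.7 rows 5
  -> at [ 0.4053 -0.1201  0.1199] jaw 10.0
```

View pics/w25.png

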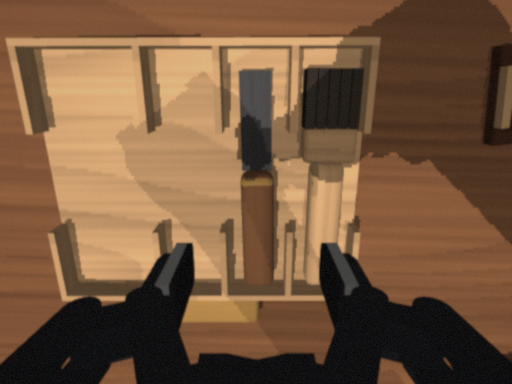

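Request:
servo_tool(
  targets=[
    [[0,-0.012,0.02],-6.5,0.06],
    [[0,-0.024,0.04],-13,0.06],
    [[0,-0.036,0.06],-20,0.06],
    [[0,-0.05,0.08],-26.5,0.06],
    [[0,-0.062,0.101],-32.7,0.06],
  ],
)

```text
time_s: 38.83
eef_pos: [0.5185, 0.0851, 0.1187]
eef_rot: [0.746, 1.442, -0.749]
force: [0.3, -1.2, 0.5]
width: 0.705
```

Request:
servo_tool(
  targets=[
    [[0,-0.02,0.01],-6.5,0.06],
    [[0,-0.042,0.021],-13,0.06],
    [[0,-0.063,0.031],-20,0.06],
    [[0,-0.085,0.042],-26.5,0.06],
    [[0,-0.106,0.052],-32.6,0.06],
  ],
)

```text
time_s: 39.25
eef_pos: [0.4613, -0.0183, 0.119]
eef_rot: [0.306, 1.552, -0.306]
force: [-0.0, -0.4, 0.4]
width: 0.696
```

Request:
servo_tool(
  targets=[
    [[0,-0.023,-0.003],-6.5,0.06],
    [[0,-0.047,-0.006],-13,0.06],
    [[0,-0.07,-0.008],-20,0.06],
    [[0,-0.095,-0.011],-26.5,0.06],
    [[0,-0.115,-0.014],-32.7,0.06],
  ],
)

```text
time_s: 39.67
eef_pos: [0.4039, -0.1191, 0.1192]
eef_rot: [-0.141, 1.569, 0.143]
force: [1.2, -0.4, -0.8]
width: 0.704
```

Run:
```python
from h import *
for i in range(6): bot.get_image('wrist')
im,c=look('wrist','w26.png')
print(net(c,'wrist','file0'))
plan((.4055,-.132,.03,10))
```

```text
[(0.83, array([ 0.4078, -0.1375,  0.0028]))]
t 40.1 from [ 0.4067 -0.1167  0.1202] jaw 10.1 j7 -0.01 j1 1.04 w 0.701
   [0.09, -0.015, -0.004] 0.1 rows 3
  -> at [ 0.4054 -0.1322  0.0302] jaw 10.0
```

View pics/w26.png

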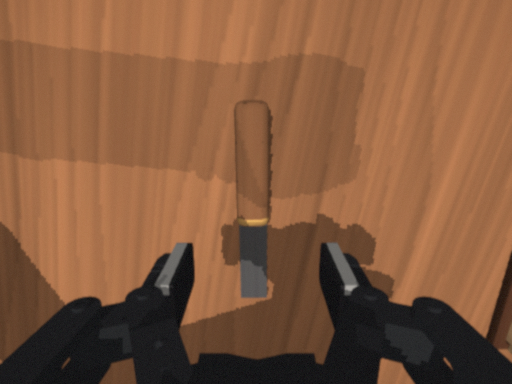

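Run:
```python
from h import *
c=cam('wrist')
H=pix2w(c,251.5,101,.014);J=pix2w(c,253,225,.014);E=pix2w(c,254,297,.007)
u=(E-H)/np.linalg.norm((E-H)[:2]); print(np.linalg.norm(E-H),'axis',np.degrees(np.arctan2(u[1],u[0])));print('origin from E',E-u*.088,'from H',H+u*.088,'from J',J-u*.012, 'grasp x=-5:',(E+H)/2-u*.005)
```

```text
0.1757395461190977 axis -79.4116605650416
origin from E [ 0.4066 -0.135   0.0105] from H [ 0.4066 -0.1354  0.0105] from J [ 0.4066 -0.1354  0.0145] grasp x=-5: [ 0.4057 -0.1303  0.0107]
```

Request:
servo_tool(
  targets=[
    [[0.03,-0.01,-0.003],0,0.055],
    [[0.06,-0.013,-0.003],0,0.055],
    [[0.08,-0.013,-0.003],0,0.055],
    [[0.09,-0.013,-0.003],0,0.055],
    [[0.09,-0.013,-0.003],0,0.055],
  ],
)

```text
time_s: 40.48
eef_pos: [0.4043, -0.1296, 0.0283]
eef_rot: [-0.137, 1.57, 0.141]
force: [0.7, 0.4, 1.1]
width: 0.641
```

Run:
```python
from h import *
for i in range(4): bot.get_image('wrist')
im,c=look('wrist','w27.png')
plan((.4055,-.1305,.006,10.3))
```

```text
t 40.7 from [ 0.4065 -0.1312  0.0311] jaw 10.1 j7 -0.18 j1 0.89 w 0.643
   [0.025, 0.001, -0.001] -0.2 rows 1
  -> at [ 0.4054 -0.1304  0.0061] jaw 10.3
```

View pics/w27.png

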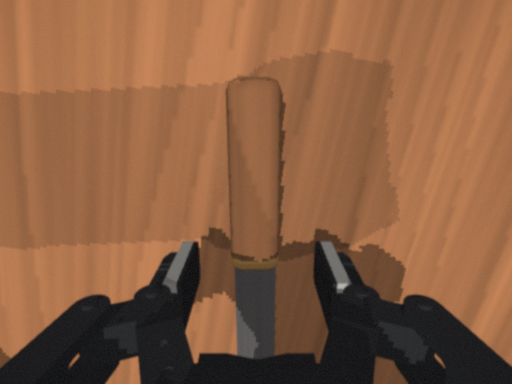

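Request:
servo_tool(
  targets=[
    [[0.015,0.001,-0.001],0,0.055],
    [[0.025,0.001,-0.001],0,0.055],
    [[0.025,0.001,-0.001],0,0.05],
    [[0.025,0.001,-0.001],0,0.03],
    [[0.025,0.001,-0.001],0,0.015],
  ],
)

```text
time_s: 41.15
eef_pos: [0.405, -0.1306, 0.006]
eef_rot: [-0.138, 1.565, 0.137]
force: [-0.7, 0.4, 0.8]
width: 0.315
```

Request:
servo_tool(
  targets=[
    [[0,0,0],0,0.015],
    [[0,0,0],0,0.015],
    [[0,0,0],0,0.015],
    [[-0.01,0,0],0,0.015],
    [[-0.03,0,0],0,0.015],
  ],
)

```text
time_s: 41.57
eef_pos: [0.4032, -0.1301, 0.035]
eef_rot: [-0.137, 1.569, 0.139]
force: [-0.6, -0.4, -0.5]
width: 0.28
```

Request:
servo_tool(
  targets=[
    [[-0.03,0,0],0,0.015],
    [[-0.055,0,0],0,0.015],
    [[-0.07,0,0],0,0.015],
    [[-0.07,0,0],0,0.015],
    [[-0.07,0,0],0,0.015],
  ],
)

```text
time_s: 41.98
eef_pos: [0.4049, -0.1313, 0.1062]
eef_rot: [-0.139, 1.564, 0.135]
force: [-0.2, -0.2, -1.7]
width: 0.277
```

Run:
```python
from h import *
for i in range(2): bot.get_image('wrist')
im,c=look('wrist','w28.png')
plan((.579,.245,.105,92))
```

```text
t 42.1 from [ 0.4035 -0.1304  0.1045] jaw 10.0 j7 -0.02 j1 1.04 w 0.284
   [-0.0, 0.113, 0.079] -27.3 rows 4
   [-0.0, 0.064, 0.123] -27.3 rows 4
   [-0.001, 0.001, 0.138] -27.4 rows 4
  -> at [0.5787 0.2453 0.1055] jaw 92.0
```

View pics/w28.png

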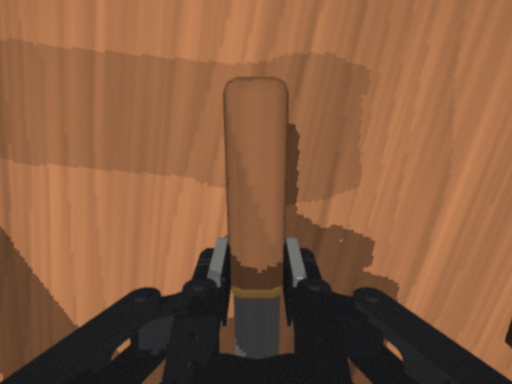

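Request:
servo_tool(
  targets=[
    [[0,0.022,0.016],-5.5,0.015],
    [[0,0.045,0.032],-11,0.015],
    [[0,0.068,0.047],-16.5,0.015],
    [[0,0.09,0.063],-22,0.015],
    [[0,0.113,0.079],-27.3,0.015],
  ],
)

```text
time_s: 42.55
eef_pos: [0.4619, -0.0043, 0.1041]
eef_rot: [-0.513, 1.511, 0.515]
force: [0.7, -0.2, -1.5]
width: 0.282
```

Request:
servo_tool(
  targets=[
    [[0,0.013,0.024],-5.5,0.015],
    [[0,0.026,0.049],-11,0.015],
    [[0,0.038,0.074],-16.5,0.015],
    [[0,0.051,0.098],-22,0.015],
    [[0,0.064,0.123],-27.3,0.015],
  ],
)

```text
time_s: 42.97
eef_pos: [0.5207, 0.1212, 0.1036]
eef_rot: [-0.881, 1.388, 0.883]
force: [0.1, -0.5, -1.4]
width: 0.282
```

Request:
servo_tool(
  targets=[
    [[0,0,0.03],-6,0.015],
    [[0,0,0.06],-12,0.015],
    [[0,0,0.09],-18,0.015],
    [[0,0,0.118],-24,0.015],
    [[0,0.001,0.138],-27.4,0.015],
  ],
)

```text
time_s: 43.38
eef_pos: [0.5791, 0.248, 0.1032]
eef_rot: [-1.239, 1.19, 1.243]
force: [-0.2, 0.7, -1.1]
width: 0.282
```

Run:
```python
from h import *
for i in range(5): bot.get_image('wrist')
im,c=look('wrist','w29.png')
plan((.579,.245,.045,92))
```

```text
t 43.7 from [0.5787 0.2438 0.1039] jaw 92.0 j7 0.55 j1 0.27 w 0.28
   [0.059, -0.0, 0.001] -0.0 rows 2
  -> at [0.5787 0.2448 0.0449] jaw 92.0
```

View pics/w29.png

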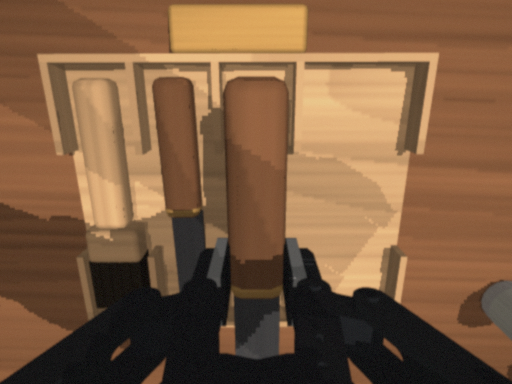

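Request:
servo_tool(
  targets=[
    [[0.02,0,0.001],0,0.015],
    [[0.04,0,0.001],0,0.015],
    [[0.055,0,0.001],0,0.015],
    [[0.059,0,0.001],0,0.015],
    [[0.059,0,0.001],0,0.015],
  ],
)

```text
time_s: 44.1
eef_pos: [0.5786, 0.2446, 0.0447]
eef_rot: [-1.235, 1.196, 1.236]
force: [0.3, -0.0, -1.4]
width: 0.282
```

Run:
```python
from h import *
for i in range(5): bot.get_image('wrist')
im,c=look('wrist','w30.png')
plan((.579,.245,.011,92))
```

```text
t 44.4 from [0.5801 0.2466 0.0473] jaw 92.0 j7 0.51 j1 0.23 w 0.286
   [0.036, 0.001, -0.002] 0.0 rows 1
  -> at [0.5791 0.2446 0.0113] jaw 92.0
```

View pics/w30.png

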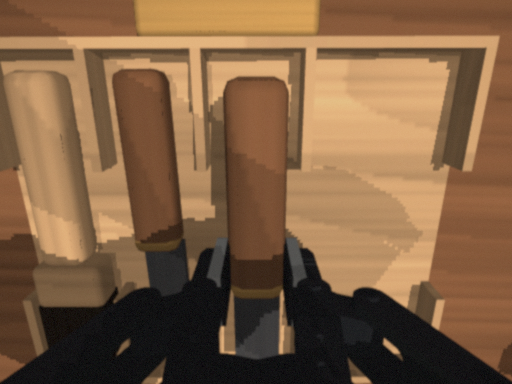

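Run:
```python
from h import *
c=cam('wrist'); z=bot.get_state()['eef_pos'][2]
print('end',tooloff(c,0,256,78,.011),tooloff(c,0,256,200,.017))
for u in (190,202,303,317): print(u,tooloff(c,0,u,60,.024-z))
print('end wall',[tooloff(c,0,260,v,.024-z) for v in (37,49)])
```

```text
end [82.1594  0.8376] [34.5763  0.8294]
190 [ 91.1356 -30.6635]
202 [ 91.1354 -24.9457]
303 [91.1343 23.1799]
317 [91.1342 29.8508]
end wall [array([101.1182,   2.6565]), array([95.9594,  2.6741])]
```

Request:
servo_tool(
  targets=[
    [[0.012,0.002,-0.001],0,0.015],
    [[0.024,0.002,-0.001],0,0.015],
    [[0.033,0.002,-0.001],0,0.015],
    [[0.035,0.002,-0.001],0,0.015],
    [[0.035,0.002,-0.001],0,0.015],
  ],
)

```text
time_s: 44.82
eef_pos: [0.577, 0.2445, 0.0103]
eef_rot: [-1.237, 1.194, 1.236]
force: [-0.8, -1.5, 2.4]
width: 0.282
```

Run:
```python
from h import *
for i in range(2): bot.get_image('wrist')
plan((.579,.245,.010,92))
```

```text
t 44.9 from [0.5771 0.2447 0.0104] jaw 92.1 j7 0.48 j1 0.22 w 0.28
   [0.0, -0.002, 0.0] 0.1 rows 1
  -> at [0.5791 0.2447 0.0104] jaw 92.0
```

Request:
servo_tool(
  targets=[
    [[0,0,0],0,0.025],
    [[0,0,0],0,0.04],
    [[0,0,0],0,0.04],
    [[0,0,0],0,0.04],
    [[0,0,0],0,0.04],
  ],
)

```text
time_s: 45.33
eef_pos: [0.5776, 0.2453, 0.0112]
eef_rot: [-1.235, 1.192, 1.236]
force: [-0.0, -0.6, 0.3]
width: 0.468
```

Request:
servo_tool(
  targets=[
    [[0,0,0],0,0.04],
    [[-0.015,0,0],0,0.04],
    [[-0.04,0,0],0,0.04],
    [[-0.08,0,0],0,0.05],
    [[-0.11,0,0],0,0.06],
  ],
)

```text
time_s: 45.75
eef_pos: [0.5774, 0.2459, 0.1243]
eef_rot: [-1.236, 1.19, 1.236]
force: [0.2, 0.6, 0.2]
width: 0.699
```

Run:
```python
from h import *
for i in range(4): bot.get_image('wrist')
im,c=look('wrist','w31.png')
im,c=look('top','t31.png')
print(net(c,'top','mallet'))
plan((.534,-.345,.12,0))
```

```text
[]
t 46.1 from [0.5769 0.2444 0.1203] jaw 92.0 j7 0.56 j1 0.28 w 0.704
   [0.0, 0.021, -0.196] 30.7 rows 5
   [0.0, -0.081, -0.179] 30.7 rows 5
   [0.0, -0.162, -0.113] 30.6 rows 5
  -> at [ 0.5335 -0.3451  0.1203] jaw 0.0
```

View pics/w31.png

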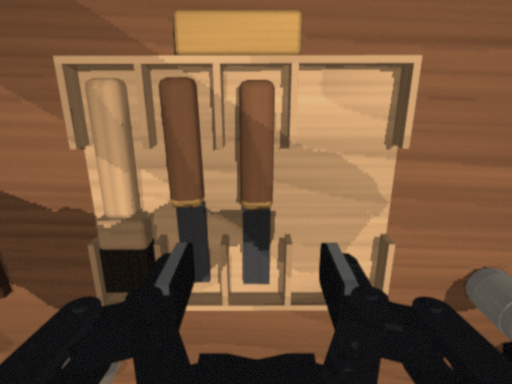

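View pics/t31.png

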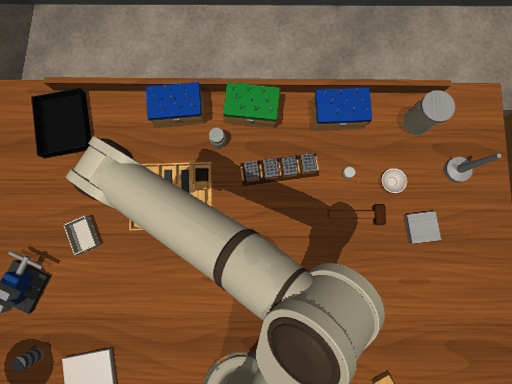

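Request:
servo_tool(
  targets=[
    [[0,0.004,-0.039],6,0.06],
    [[0,0.008,-0.078],12,0.06],
    [[0,0.013,-0.118],18,0.06],
    [[0,0.017,-0.157],24,0.06],
    [[0,0.021,-0.196],30.7,0.06],
  ],
)

```text
time_s: 46.52
eef_pos: [0.5622, 0.0466, 0.1199]
eef_rot: [-0.829, 1.409, 0.831]
force: [0.7, 0.4, 0.3]
width: 0.702
```

Request:
servo_tool(
  targets=[
    [[0,-0.016,-0.036],6,0.06],
    [[0,-0.032,-0.072],12,0.06],
    [[0,-0.048,-0.107],18,0.06],
    [[0,-0.064,-0.143],24,0.06],
    [[0,-0.081,-0.179],30.7,0.06],
  ],
)

```text
time_s: 46.93
eef_pos: [0.5473, -0.1491, 0.1201]
eef_rot: [-0.414, 1.532, 0.417]
force: [0.9, 1.1, -1.0]
width: 0.703
```

Request:
servo_tool(
  targets=[
    [[0,-0.033,-0.023],6,0.06],
    [[0,-0.066,-0.046],12,0.06],
    [[0,-0.1,-0.07],18,0.06],
    [[0,-0.135,-0.095],24,0.06],
    [[0,-0.16,-0.113],30.6,0.06],
  ],
)

```text
time_s: 47.35
eef_pos: [0.531, -0.3468, 0.1197]
eef_rot: [0.006, 1.573, -0.006]
force: [0.6, -0.6, -0.0]
width: 0.704
```

Run:
```python
from h import *
for i in range(6): bot.get_image('wrist')
im,c=look('wrist','w32.png')
print(net(c,'wrist','mallet'))
plan((.534,-.366,.03,0))
```

```text
[(0.82, array([ 0.5289, -0.3511,  0.    ]))]
t 47.8 from [ 0.5336 -0.3402  0.1209] jaw 0.3 j7 0.11 j1 1.07 w 0.704
   [0.091, -0.026, 0.0] 0.3 rows 3
  -> at [ 0.5338 -0.3662  0.0299] jaw -0.0
```

View pics/w32.png

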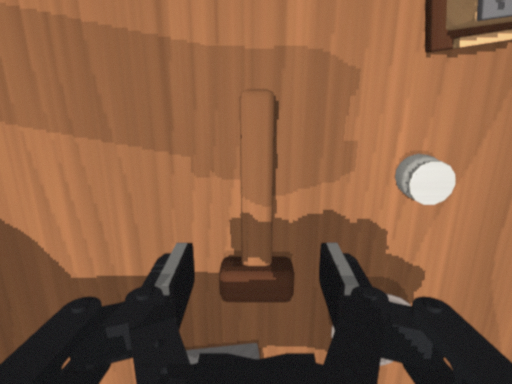

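Run:
```python
from h import *
c=cam('wrist')
H=pix2w(c,258,90,.014);J=pix2w(c,257,258,.03);E=pix2w(c,257,301,.015)
u=(E-H)/np.linalg.norm((E-H)[:2]); print(np.linalg.norm(E-H),'axis',np.degrees(np.arctan2(u[1],u[0])));print('origin from E',E-u*.088,'from H',H+u*.088,'from J(54)',J-u*.054)
```

```text
0.18230775578837782 axis -89.92949519774962
origin from E [ 0.534  -0.3571  0.0145] from H [ 0.5339 -0.3508  0.0145] from J(54) [ 0.5337 -0.3389  0.0297]
```

Run:
```python
from h import *
c=cam('wrist')
for r,z,x in [(90,.011,-88),(90,.005,-88),(268,.03,54),(301,.03,88),(256,0,54)]:
    p=pix2w(c,257,r,z); print(r,z,p, 'origin y',p[1]+x/1000)
```

```text
90 0.011 [ 0.5331 -0.2629  0.011 ] origin y -0.3508696404534549
90 0.005 [ 0.5331 -0.2629  0.005 ] origin y -0.35091414093953766
268 0.03 [ 0.5338 -0.4022  0.03  ] origin y -0.34815366565440736
301 0.03 [ 0.534  -0.4341  0.03  ] origin y -0.34605172619036206
256 0 [ 0.5339 -0.4078  0.    ] origin y -0.35379230128853323
```

Request:
servo_tool(
  targets=[
    [[0.03,-0.015,0],0,0.055],
    [[0.06,-0.022,0],0,0.055],
    [[0.08,-0.022,0],0,0.055],
    [[0.09,-0.022,0],0,0.055],
    [[0.09,-0.022,0],0,0.055],
  ],
  squeeze=100,
)

```text
time_s: 48.17
eef_pos: [0.5319, -0.3621, 0.0286]
eef_rot: [0.0, 1.574, 0.005]
force: [-0.7, 1.2, 0.9]
width: 0.647
```

Run:
```python
from h import *
for i in range(4): bot.get_image('wrist')
im,c=look('wrist','w33.png')
plan((.534,-.363,.006,0))
```

```text
t 48.4 from [ 0.5348 -0.3646  0.0332] jaw 0.1 j7 0.08 j1 1.04 w 0.645
   [0.027, 0.002, -0.001] 0.1 rows 1
  -> at [ 0.5338 -0.3626  0.0062] jaw 0.0
```

View pics/w33.png

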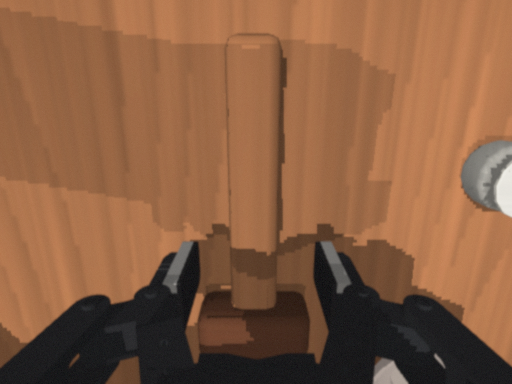

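Request:
servo_tool(
  targets=[
    [[0.015,0,-0.001],0,0.055],
    [[0.026,0,-0.001],0,0.055],
    [[0.026,0,-0.001],0,0.05],
    [[0.026,0,-0.001],0,0.03],
    [[0.026,0,-0.001],0,0.015],
  ],
)

```text
time_s: 48.83
eef_pos: [0.5322, -0.3644, 0.005]
eef_rot: [-0.0, 1.571, 0.001]
force: [-0.3, 0.5, 0.6]
width: 0.312
```

Request:
servo_tool(
  targets=[
    [[0,0,0],0,0.015],
    [[0,0,0],0,0.015],
    [[0,0,0],0,0.015],
    [[-0.01,0,0],0,0.015],
    [[-0.03,0,0],0,0.015],
  ],
)

```text
time_s: 49.25
eef_pos: [0.53, -0.3636, 0.0333]
eef_rot: [0.001, 1.575, 0.003]
force: [-0.4, -0.5, -1.6]
width: 0.276
```

Request:
servo_tool(
  targets=[
    [[-0.03,0,0],0,0.015],
    [[-0.06,0,0],0,0.015],
    [[-0.08,0,0],0,0.015],
    [[-0.08,0,0],0,0.015],
    [[-0.08,0,0],0,0.015],
  ],
)

```text
time_s: 49.67
eef_pos: [0.533, -0.3653, 0.1171]
eef_rot: [-0.002, 1.568, -0.001]
force: [-1.5, -0.2, -2.7]
width: 0.276
```

Run:
```python
from h import *
for i in range(2): bot.get_image('wrist')
im,c=look('wrist','w34.png')
plan((.595,.3155,.115,92))
```

```text
t 49.8 from [ 0.5309 -0.3643  0.1138] jaw 0.0 j7 0.14 j1 1.08 w 0.275
   [-0.0, 0.17, 0.016] -23.0 rows 5
   [-0.0, 0.15, 0.081] -23.0 rows 5
   [-0.001, 0.106, 0.134] -23.0 rows 5
   [-0.0, 0.046, 0.164] -23.0 rows 5
  -> at [0.595  0.3151 0.1148] jaw 92.0
```

View pics/w34.png

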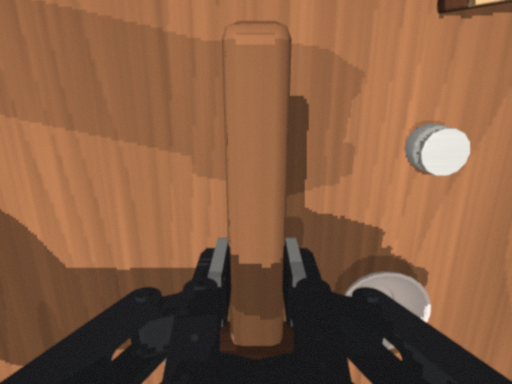

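Request:
servo_tool(
  targets=[
    [[0,0.034,0.003],-4.5,0.015],
    [[0,0.068,0.006],-9,0.015],
    [[0,0.102,0.01],-14,0.015],
    [[0,0.136,0.013],-18.5,0.015],
    [[0,0.17,0.016],-23,0.015],
  ],
)

```text
time_s: 50.23
eef_pos: [0.5469, -0.1929, 0.1137]
eef_rot: [-0.317, 1.549, 0.32]
force: [0.6, -0.3, -1.8]
width: 0.278
```

Request:
servo_tool(
  targets=[
    [[0,0.03,0.016],-4.5,0.015],
    [[0,0.06,0.032],-9,0.015],
    [[0,0.09,0.048],-14,0.015],
    [[0,0.12,0.065],-18.5,0.015],
    [[0,0.15,0.081],-23,0.015],
  ],
)

```text
time_s: 50.65
eef_pos: [0.5628, -0.0234, 0.1139]
eef_rot: [-0.63, 1.479, 0.632]
force: [0.2, 0.3, -1.9]
width: 0.273
```

Request:
servo_tool(
  targets=[
    [[0,0.021,0.027],-4.5,0.015],
    [[0,0.042,0.054],-9,0.015],
    [[0,0.063,0.08],-14,0.015],
    [[0,0.084,0.107],-18.5,0.015],
    [[0,0.106,0.134],-23,0.015],
  ],
)

```text
time_s: 51.07
eef_pos: [0.5796, 0.1461, 0.1136]
eef_rot: [-0.938, 1.362, 0.94]
force: [0.6, -0.0, -1.4]
width: 0.275
```

Run:
```python
from h import *
plan((.596,.3155,.11,92))
```

```text
t 51.1 from [0.5796 0.1461 0.1136] jaw 69.3 j7 0.33 j1 0.43 w 0.275
   [0.004, 0.045, 0.164] -22.7 rows 5
  -> at [0.5956 0.3154 0.1096] jaw 92.0
```

Request:
servo_tool(
  targets=[
    [[0,0.009,0.034],-4.5,0.015],
    [[0,0.018,0.068],-9,0.015],
    [[0,0.028,0.104],-14,0.015],
    [[0,0.038,0.138],-18.5,0.015],
    [[0,0.045,0.164],-22.7,0.015],
  ],
)

```text
time_s: 51.48
eef_pos: [0.5953, 0.3177, 0.1135]
eef_rot: [-1.234, 1.193, 1.239]
force: [0.8, 0.2, -0.4]
width: 0.275
```

Request:
servo_tool(
  targets=[
    [[0,0,0],0,0.015],
    [[0.015,0,0],0,0.015],
    [[0.035,0,0],0,0.015],
    [[0.05,0,0],0,0.015],
    [[0.055,0,0],0,0.015],
  ],
)

```text
time_s: 51.9
eef_pos: [0.5955, 0.3107, 0.0551]
eef_rot: [-1.231, 1.203, 1.232]
force: [0.3, -0.2, -2.6]
width: 0.273
```

Run:
```python
from h import *
for i in range(5): bot.get_image('wrist')
im,c=look('wrist','w35.png')
plan((.596,.3155,.010,92))
```

```text
t 52.2 from [0.5978 0.3146 0.0613] jaw 91.7 j7 0.47 j1 0.11 w 0.277
   [0.051, 0.002, 0.001] -0.3 rows 2
  -> at [0.5957 0.3156 0.0103] jaw 92.0
```

View pics/w35.png

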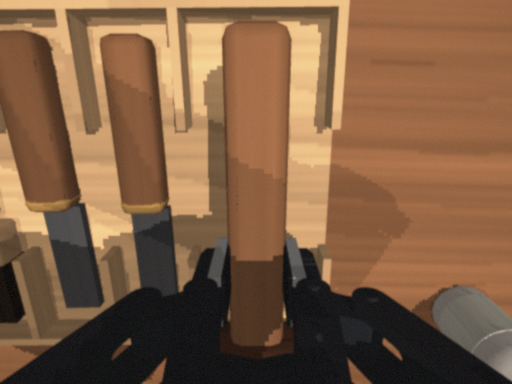

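Request:
servo_tool(
  targets=[
    [[0.015,0.002,0.001],-0.2,0.015],
    [[0.025,0.002,0.001],-0.2,0.015],
    [[0.03,0.002,0.001],-0.2,0.015],
    [[0.03,0.002,0.001],-0.2,0.015],
    [[0.03,0.002,0.001],-0.2,0.015],
  ],
)

```text
time_s: 52.62
eef_pos: [0.5946, 0.3152, 0.0294]
eef_rot: [-1.234, 1.194, 1.235]
force: [1.3, 0.1, -2.5]
width: 0.276
```

Run:
```python
from h import *
for i in range(4): bot.get_image('wrist')
im,c=look('wrist','w36.png')
plan((.596,.3155,.010,92))
```

```text
t 52.9 from [0.5954 0.3156 0.0307] jaw 92.0 j7 0.45 j1 0.1 w 0.278
   [0.021, -0.001, -0.0] -0.0 rows 1
  -> at [0.5964 0.3157 0.0097] jaw 92.0
```

View pics/w36.png

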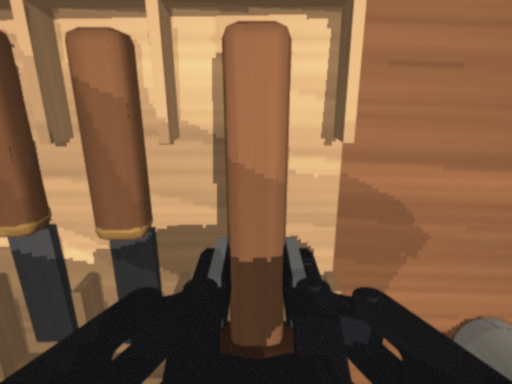

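Run:
```python
from h import *
c=cam('wrist'); z=bot.get_state()['eef_pos'][2]
print('end',tooloff(c,0,257,23,.008),tooloff(c,0,257,150,.017))
for u in (160,172,340,354): print(u,tooloff(c,0,u,100,.024-z))
print('end wall',[tooloff(c,0,260,v,.024-z) for v in (0,12)])
```

```text
end [101.7052   1.2382] [55.3442  1.2543]
160 [ 73.3718 -41.8705]
172 [ 73.3719 -36.5329]
340 [73.3722 38.1895]
354 [73.3723 44.4161]
end wall [array([112.6428,   2.4735]), array([108.2798,   2.4885])]
```

```bash
python3 -c "
import cv2
im=cv2.imread('pics/w36.png');cv2.imwrite('pics/c36.png',cv2.resize(im[0:90,140:380],None,fx=3.3,fy=3.3,interpolation=cv2.INTER_CUBIC))"
```

```text
(no output)
```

View pics/c36.png

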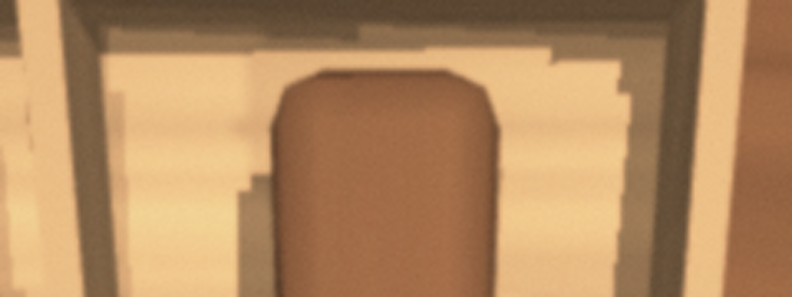

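Request:
servo_tool(
  targets=[
    [[0.01,-0.001,0],0,0.015],
    [[0.018,-0.001,0],0,0.015],
    [[0.02,-0.001,0],0,0.015],
    [[0.02,-0.001,0],0,0.015],
    [[0.02,-0.001,0],0,0.015],
  ],
)

```text
time_s: 53.28
eef_pos: [0.5961, 0.315, 0.0096]
eef_rot: [-1.234, 1.194, 1.234]
force: [-0.2, -0.2, -1.1]
width: 0.277
```

Request:
servo_tool(
  targets=[
    [[0,0,0],0,0.025],
    [[0,0,0],0,0.04],
    [[0,0,0],0,0.045],
    [[0,0,0],0,0.045],
    [[0,0,0],0,0.045],
  ],
)

```text
time_s: 53.7
eef_pos: [0.5961, 0.3156, 0.0104]
eef_rot: [-1.234, 1.192, 1.234]
force: [0.5, -0.4, -0.5]
width: 0.526
```

Request:
servo_tool(
  targets=[
    [[0,0,0],0,0.045],
    [[-0.015,0,0],0,0.045],
    [[-0.04,0,0],0,0.045],
    [[-0.08,0,0],0,0.05],
    [[-0.12,0,0],0,0.06],
  ],
)

```text
time_s: 54.12
eef_pos: [0.5952, 0.3151, 0.1315]
eef_rot: [-1.234, 1.194, 1.236]
force: [0.9, 0.6, 1.0]
width: 0.694
```

Request:
servo_tool(
  targets=[
    [[-0.04,0,0],0,0.06],
    [[-0.08,0.04,0],0,0.06],
    [[-0.1,0.08,0],0,0.06],
    [[-0.1,0.12,0],0,0.06],
    [[-0.1,0.14,0],0,0.06],
  ],
)

```text
time_s: 54.53
eef_pos: [0.4538, 0.312, 0.2332]
eef_rot: [-1.236, 1.189, 1.234]
force: [-0.2, 0.0, 0.2]
width: 0.702
```

Run:
```python
from h import *
for i in range(4): bot.get_image('wrist')
st()
im,c=look('wrist','w37.png')
im,c=look('side','s37.png')
im,c=look('top','t37.png')
```

```text
t 54.73 tcp [0.4558 0.3106 0.2315] toolx [ 0.0028 -0.0011 -1.    ] tooly [-0.9993 -0.036  -0.0028] jaw z [-0.036   0.9993 -0.0012] jawang 92.07 w 0.704 F [ 1.6096 -0.2737 -0.7663]
```

View pics/w37.png

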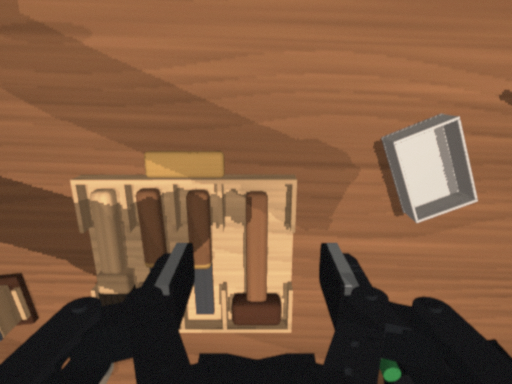

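View pics/t37.png

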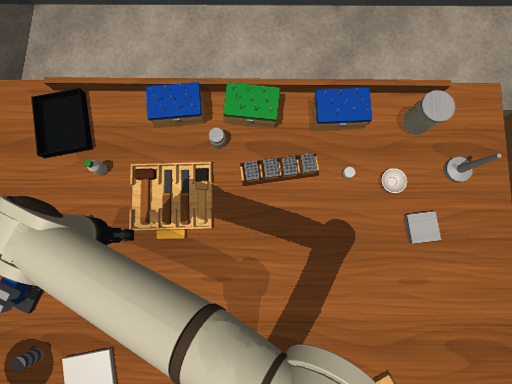

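View pics/s37.png

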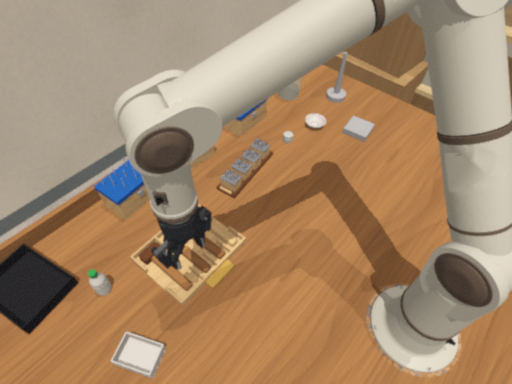

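Run:
```python
from h import *
im=cv2.imread('pics/t37.png'); cv2.imwrite('pics/c37.png',cv2.resize(im[140:240,120:330],None,fx=3.8,fy=3.8,interpolation=cv2.INTER_CUBIC))
c=cam('top')
W=lambda U,V,z: pix2w(c,120+(U+.5)/3.8-.5,140+(V+.5)/3.8-.5,z)
la=np.radians(8.6); L=np.array([.675,-.1085])
for t in ['block0','brush','file0','mallet']:
    for s,p in net(c,'top',t)[:5]:
        d=p[:2]-L; lf=[d[0]*np.cos(la)+d[1]*np.sin(la),-d[0]*np.sin(la)+d[1]*np.cos(la)]
        a=np.radians(2); d=p[:2]-[.585,.2325]; tf=[d[0]*np.cos(a)+d[1]*np.sin(a),-d[0]*np.sin(a)+d[1]*np.cos(a)]
        print(t,s,p,'ledge',np.round(lf,3),'tray',np.round(tf,3))
```

```text
block0 0.84 [ 0.6827 -0.1415  0.0124] ledge [ 0.003 -0.034] tray [ 0.085 -0.377]
block0 0.66 [ 0.6885 -0.1971  0.014 ] ledge [ 0.   -0.09] tray [ 0.088 -0.433]
block0 0.66 [ 0.6666 -0.0801  0.0121] ledge [-0.004  0.029] tray [ 0.071 -0.315]
brush 0.96 [0.5874 0.1355 0.0099] ledge [-0.05   0.254] tray [-0.001 -0.097]
file0 0.78 [0.5829 0.2451 0.0085] ledge [-0.038  0.363] tray [-0.002  0.013]
file0 0.65 [0.5796 0.1871 0.0072] ledge [-0.05   0.307] tray [-0.007 -0.045]
mallet 0.91 [0.5811 0.3182 0.0053] ledge [-0.029  0.436] tray [-0.001  0.086]
mallet 0.44 [ 0.6766 -0.1388  0.0132] ledge [-0.003 -0.03 ] tray [ 0.079 -0.374]
```

View pics/c37.png

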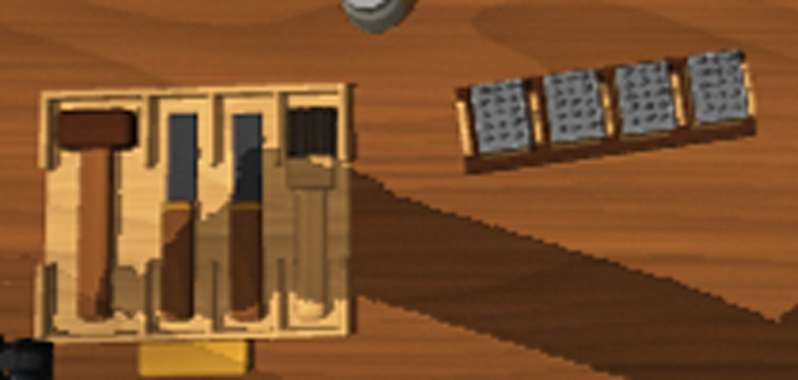

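Run:
```python
from h import *
c=cam('top')
W=lambda U,V,z: pix2w(c,120+(U+.5)/3.8-.5,140+(V+.5)/3.8-.5,z)
B=[(.028,.021),(.028,-.021),(-.028,-.021),(-.028,.021)]
la=np.radians(8.6); L=np.array([.675,-.1085])
for q in [[(470,82),(527,76),(531,148),(474,154)],[(542,74),(599,68),(606,138),(547,144)],[(613,65),(669,59),(677,130),(619,136)],[(686,57),(742,51),(750,119),(692,126)]]:
    p,a=fit([W(u,v,.052) for u,v in q],B); d=p-L; print('  ledge frame',np.round([d[0]*np.cos(la)+d[1]*np.sin(la),-d[0]*np.sin(la)+d[1]*np.cos(la)],4))
bot.job_done(); st()
```

```text
pos [ 0.6629 -0.0229] yaw 4.9 res mm [[1.0, 1.9], [2.8, -2.7], [-1.0, -1.8], [-2.8, 2.5]]
  ledge frame [0.0009 0.0865]
 pos [ 0.671  -0.0822] yaw 5.64 res mm [[0.5, 2.2], [1.8, -2.6], [-0.5, -2.8], [-1.8, 3.2]]
  ledge frame [-0.      0.0266]
 pos [ 0.6786 -0.1399] yaw 5.84 res mm [[1.0, 1.9], [2.2, -2.1], [-1.0, -2.5], [-2.2, 2.7]]
  ledge frame [-0.0011 -0.0316]
 pos [ 0.6869 -0.1994] yaw 5.88 res mm [[0.0, 1.6], [1.2, -2.3], [0.4, -2.3], [-1.6, 3.0]]
  ledge frame [-0.0018 -0.0916]
the job is handed in; nothing more can be done
the job is handed in; nothing more can be done
```

I handed the job in at about 55 s of the 210 s allowed; no verdict is reported. All four bur blocks stand in ledge bays 0 to 3. The tools lie in the tray with handles towards the brass pull: brush in narrow 0, files in narrow 1 and 2, mallet in the wide compartment.

**Blocks:** By my pixel fit in the last top picture they sit within about 4 mm of their bay centres. The fitted yaw is about 3–4° off the ledge's. That is well inside the 0.2 rad limit and probably coarse pixel reading, since the gripper's yaw was within about 0.2° of the ledge's when each block was set down.

**Tools:** The networks put every tool within about 7 mm of its compartment centre. The wrist, top and side pictures agree that all lie flat.

**Checks that failed or disagreed:**
- The network reported only three of the four blocks in the last top picture. The picture itself and my corner fit show all four.
- It also gave a false "mallet" on a block, at a low score of 0.44.
- I did not measure the bystanders at the end. In the last pictures they looked unmoved.

I saw no knocked tool and no slip of the grip, and nothing touched the gripper when I handed in.

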